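# Stand the glue bottle and the screw pot in the pull-out caddy

## Robot

A 7-joint arm with a two-finger parallel gripper is mounted at the origin on a cart in front of the work surface, level with it; the furniture and walls round the work are solid. World frame = base frame: x ahead of the robot, y to its left, z up, the work surface at z = 0. Lengths are in m, angles in degrees, forces in N, time in s.
With the tool pointing down it reaches from about 0.4 to 0.875 m from the base axis. Payload 6.5 kg.
Tool frame: the origin (TCP) lies midway between the tips of the shut fingers; the grasp point (between the pads) lies 19 mm behind it; x points along the fingers, y is the direction in which the jaws open and shut, and the axes are right-handed (so a half turn about x gives the same grasp; the last joint's range is limited). The gripper opens to 85 mm and grips with 20 to 120 N. Pads are 22 mm wide; open, the fingers measure 114 mm over their backs; the gripper's body (76 mm by 85 mm) begins 54 mm behind the grasp point. The pads swing forward as they close: fully open they stand 13 mm farther back than shut.
Start: joints at [71.608, 30.733, -0.252, 88.115, 0.149, 61.152, -4.079], TCP at [0.164, -0.629, 0.231] pointing down, gripper open.
Joint ranges: [-154.64, 154.64], [-21.42, 123.67], [-72.66, 72.17], [13.99, 137.28], [-74.86, 254.86], [10.95, 109.41], [-158.01, 158.01]. Speed limits (degrees/s): [136.94, 136.94, 180, 180, 180, 180, 180].

## Interface

Orientations are given as [roll, pitch, yaw] about the fixed x, y, z axes, in that order (R = Rz(yaw) Ry(pitch) Rx(roll)).
In Python, from rig import arm, imaging, sign_off gives the robot as it stands.
- The arm moves only by the shell command python3 -m handwheel 'ROWS' [FORCE]. ROWS is JSON, a list that holds one entry, the list of rows, each a list of 7 numbers: the turn, a rotation vector about the tool's x, y, z in rad, then the shift along the tool's x, y, z in mm, then the opening, from 0 (shut) to 1 (fully open). In form: [[[wx, wy, wz, dx, dy, dz, gripper], ...]]. A call has 1 to 12 rows; each row is the pose to reach, as a shift and turn from the pose measured when the call began, along the tool's axes at that moment; what a row does not reach only later rows make up. A row lasts 1/8 s, in which the tool goes at most 62.5 mm and 10.7 degrees, less where a joint would pass 70% of its speed; a pose out of reach is approached as far as the arm can. A call with a gripper value outside its range is refused whole. The fingers move at their own pace and stop on an object; FORCE is the grip in N (left out, the last holds). Time passes only in rows, so rows that repeat a pose let the fingers close. It gives the time, the measured TCP pose, the force and the opening at its end, in the units of the state.
- arm.get_obs(): the state, without advancing time (a new reading comes with each control period).
- imaging.capture(name): name is "scene" or "top" or "wrist"; returns (picture, depth): 384x512x3 uint8, red, green, blue; 384x512 float32, m along the optical axis (not along the pixel's ray), 0 where there is no reading.
- imaging.camera_params(name): a dict with "fx", "fy", "cx", "cy" (pixels), "k1" (the pictures are not rectified: a ray, as slopes to the right and down, at radius r is drawn at 1 + k1 r^2 times it, then the intrinsics apply), "R" (3x3) and "t" (3): a world point X has camera coordinates R X + t. Camera axes: x right, y down, z forward; pixel columns grow to the right and rows downward; lengths in m; the calibration is good to about 2 mm. A picture is of the moment at which its call begins: read the wrist's pose just before it. camera_params takes no time and is no camera call; for the wrist camera it gives the pose at the moment of the call.
- sign_off(): hands the job in, once; it reports no verdict.
Trained networks look in the newest picture that a camera, given by its name, has taken for a name from the list of things; names that differ only in an ending like _2 or _b are one class to them, and where a whole thing is asked for, a point or a joint stands for the part that bears it (a point fixed in the world has none). Each returns a list of dicts, best first, with "score" (0 to 1); they miss things now and then, are a little off and sometimes report something else, mostly with a low value. They report only what shows in the picture. A call takes as long as a camera call. They do not tell look-alikes from the thing itself.
- imaging.cut_out(thing, camera): "pixels" (384x512 bool, what is visible of it) and "rect" ([left, top, right, bottom] in pixels, round what is visible of it).
The state is a dict: "clock": time; "q": joint angles; "qvel": joint speeds; "tau": joint torques, N m; "ee_pos": TCP position; "tcp_rot": TCP orientation; "wrist_force": force on the tool from outside, world axes, zero at the start; "wrist_torque": the same for the moment, N m; "grip_width": finger opening in m.
Only numpy, scipy, OpenCV 4.12 (cv2) and the standard library are available. Lean on these libraries where they do the work, as an engineer would, in place of code of your own. Each camera call takes 0.05 s, during which the arm holds its last target.

## Task

The caddy's tray is pulled out: stand the glue bottle upright in the back half of it (the half away from the handle) and the pot of screws upright in the front half, setting each down flat on the tray floor rather than dropping it, and let go. Then slide the loaded tray fully home, with both still standing in their halves. Neither may tip over at any time, and the masking tape roll, the sanding block and the loose hinge stay where they are.

Things in the scene. Friction and masses are not known exactly. Their poses are not given: they have to be found in the camera images.
- bottle_centre (a point): white plastic glue bottle with a paper band and a small grey cap, standing upright loose on the bench: 142 mm high, round body 52 mm in diameter up to 105 mm, then a shoulder and a cap 25 mm in diameter, about 0.25 kg. This point is on its axis half-way up (71 mm above its foot); its z axis points to the cap. Take it by the upper part of the body, about 25 mm above this point, or by the neck or cap, so that the cap (71 mm above this point) does not meet the palm.
- pot_centre (a point): open clear-grey pot of screws with a pale band, standing upright loose on the bench: round, 65 mm in diameter, 75 mm high, about 0.32 kg. This point is on its axis half-way up (37.5 mm above its foot); its z axis points up. It can be gripped across its outside diameter near the rim. The pot and the bottle stand one before, one behind a fixed wood bundle 100 mm high that runs roughly along y; open the fingers along y there.
- tray_floor (a point): centre of the upper face of the tray's floor (16 mm above the bench). The tray is light wood, 180 mm long and 112 mm wide outside; its x axis points to the back (the way it slides home), y to its left, z up. Flat inside area: 167 mm in x (from -82 to +85 mm) by 102 mm in y (-51 to +51 mm). Lips 5 mm thick rise 8 mm above the floor at sides and back; the front plate is 8 mm thick and rises 29 mm. The tray is turned with the caddy by up to about 0.2 rad from world x.
- tray_handle (a point): middle of the tray's handle: a straight horizontal steel bar on the front plate, 80 mm long along the tray's y, 11 mm thick, its axis 35 mm out in front of the plate and 30 mm above the bench. This point has the tray's axes. Pushing the bar's front along the tray's +x moves the tray home.
- tray (a joint): how far the tray is pulled out, m: 0 is fully home against its stop, 0.13 fully out; it starts between 0.105 and 0.13. The slide has light friction (about 1.5 N, with a little damping) and stays where it is left.
- caddy: fixed bare-plywood bay the tray slides into, 140 mm wide (its y), sides 34 mm high, a back board 102 mm high at its far end. Origin on the bench; x axis points to its back; the bay lies from x = -38 to +162 mm. The tray's floor centre lies at x = 60 mm minus the tray's pull-out.
- glue_bottle: the same glue bottle; origin at the centre of its foot, z along its axis.
- screw_pot: the same pot of screws; origin at the centre of its foot, z up its axis.
- masking_roll: roll of masking tape lying flat, 96 mm in diameter, 24 mm high, loose; origin under its centre. Leave alone.
- sanding_block: cork sanding block, 63 x 113 x 34 mm, loose behind the bundle; origin under its centre. Leave alone.
- hinge_b: steel butt hinge lying flat, 61 x 63 x 6 mm, loose near the bench's front edge; origin under its centre. Leave alone.
There are look-alikes about, which are no part of the job. Leave any green look-alike of the screw_pot alone.

How it is judged (in metres and radians):
On the way, in this order (a step that is already met when the one before it is completed fails the run):
1. bottle and pot both stand upright and released on the tray, bottle in the back half and pot in the front half, while the tray is still pulled out (80 mm or more) (x of bottle_centre in the frame of tray_floor between 0 and 0.065 m and y of bottle_centre in the frame of tray_floor between -0.028 and 0.028 m and z of bottle_centre in the frame of tray_floor between 0.067 and 0.075 m and angle between each of bottle_centre, pot_centre's own z axis and vertical below 0.06 rad and linear speed of each of glue_bottle, screw_pot below 0.03 m/s and contact force between the fingers and glue_bottle below 0.1 N and x of pot_centre in the frame of tray_floor between -0.06 and 0 m and y of pot_centre in the frame of tray_floor between -0.028 and 0.028 m and z of pot_centre in the frame of tray_floor between 0.0335 and 0.0415 m and contact force between the fingers and screw_pot below 0.1 N and value of joint tray above 0.08 m), for 0.2 s.
2. the tray is slid fully home (value of joint tray below 0.005 m), for 0.2 s.
At the end, for the whole second after the job is handed in: Tray home within 5 mm; bottle in the back half and pot in the front half, each upright within 0.06 rad, still, foot flat on the tray floor (height within 4 mm), released; tape roll, sanding block and loose hinge within 30 mm of where they were (value of joint tray below 0.005 m and x of bottle_centre in the frame of tray_floor between 0 and 0.065 m and y of bottle_centre in the frame of tray_floor between -0.028 and 0.028 m and z of bottle_centre in the frame of tray_floor between 0.067 and 0.075 m and angle between each of bottle_centre, pot_centre's own z axis and vertical below 0.06 rad and linear speed of each of glue_bottle, screw_pot below 0.03 m/s and contact force between the fingers and glue_bottle below 0.1 N and x of pot_centre in the frame of tray_floor between -0.06 and 0 m and y of pot_centre in the frame of tray_floor between -0.028 and 0.028 m and z of pot_centre in the frame of tray_floor between 0.0335 and 0.0415 m and contact force between the fingers and screw_pot below 0.1 N and distance of each of masking_roll, sanding_block, hinge_b from where it was at the start of the episode below 0.03 m); the robot touches nothing.
It fails at once if the bottle or the pot tips (leans more than 0.4 rad) (angle between any of bottle_centre, pot_centre's own z axis and vertical above 0.4 rad).
It fails at once if the bottle or the pot is dropped (falls free at over 0.45 m/s, a fall of about 10 mm) ((contact force between anything else and glue_bottle below 0.02 N and linear speed of glue_bottle above 0.45 m/s) or (contact force between anything else and screw_pot below 0.02 N and linear speed of screw_pot above 0.45 m/s)).
It fails at once if a bystander is pushed more than 60 mm away (distance of any of masking_roll, sanding_block, hinge_b from where it was at the start of the episode above 0.06 m).
It also fails if it takes over 72 s, if anything falls off the work surface, if the arm or the gripper's body presses on something with over 40 N, if the wrist force passes 120 N, or if a joint passes its speed limit or range.

## Working session

There is one attempt and no reset: what is moved stays moved. The work goes in short steps, Python scripts to look and compute and a shell command to move; the robot and the scene stay as the last step left them, time stands still between calls to the robot, and variables do not carry over. Pictures are saved under pics/ and viewed, and the job is handed in when it is done.

```bash
ls; mkdir -p pics
cat > h.py <<'E'
import numpy as np, cv2
from rig import arm, imaging, sign_off
from scipy.spatial.transform import Rotation as Ro
def save(n,im,scale=1.5):
    im=cv2.resize(im,None,fx=scale,fy=scale,interpolation=cv2.INTER_CUBIC)
    cv2.imwrite('pics/'+n+'.png',im[:,:,::-1])
def cloud(depth,p):
    h,w=depth.shape
    u,v=np.meshgrid(np.arange(w),np.arange(h))
    K=np.array([[p['fx'],0,p['cx']],[0,p['fy'],p['cy']],[0,0,1.]])
    pts=np.stack([u,v],-1).reshape(-1,1,2).astype(np.float64)
    s=cv2.undistortPoints(pts,K,np.array([p['k1'],0,0,0.])).reshape(h,w,2)
    c=np.dstack([s*depth[...,None],depth])
    X=(c.reshape(-1,3)-np.array(p['t']))@np.array(p['R'])
    X=X.reshape(h,w,3); X[depth<=0]=np.nan
    return X
def proj(X,p):
    K=np.array([[p['fx'],0,p['cx']],[0,p['fy'],p['cy']],[0,0,1.]])
    return cv2.projectPoints(np.atleast_2d(np.array(X,float)),cv2.Rodrigues(np.array(p['R']))[0],np.array(p['t'],float),K,np.array([p['k1'],0,0,0.]))[0].reshape(-1,2)
E
python3 - <<'E'
from h import *
print(arm.get_obs())
for n in ['scene','top']:
    p=imaging.camera_params(n); im,d=imaging.capture(n); X=cloud(d,p)
    np.savez(n+'.npz',im=im,d=d,X=X); save(n,im)
    print(n,p)
    for t in ['glue_bottle','screw_pot','tray_floor','tray_handle','masking_roll','caddy','sanding_block','hinge_b']:
        for r in imaging.cut_out(t,n)[:3]:
            m=r['pixels']; print(t,round(r['score'],2),np.round(r['rect']),np.round(np.nanmedian(X[m],0),3),np.round(np.nanmax(X[m][:,2]),3))
E
```

```text
pics
{'clock': 0.0, 'q': array([71.60766116, 30.77661856, -0.25344354, 88.17295707,  0.15020034,
       61.15011526, -4.07862747]), 'qvel': array([ 0.03890686,  0.09038052, -0.06491262, -0.04867476, -0.00265914,
        0.02190862, -0.10109578]), 'tau': array([ 1.01600426e-04, -5.83424914e+01,  1.04832519e+00, -2.59108919e+01,
        1.22486192e-02,  9.47412016e-03,  3.67382677e-05]), 'ee_pos': array([ 0.16364289, -0.62840146,  0.23040779]), 'tcp_rot': array([-84.91364289,  89.90062135, 109.69052042]), 'wrist_force': array([-0.20969034,  0.51611381, -0.21679077]), 'wrist_torque': array([-0.01571008,  0.01118548,  0.00249449]), 'grip_width': 0.08535715600438692}
scene {'fx': 482.5331724533179, 'fy': 482.5331724533179, 'cx': 247.6864183205784, 'cy': 193.3041810252482, 'k1': -0.08630427115313248, 'R': array([[-0.84432327, -0.53562757, -0.01487664],
       [-0.40511493,  0.65627241, -0.63654412],
       [ 0.35071372, -0.53142227, -0.77109679]]), 't': array([0.40226532, 0.28837043, 1.0422504 ])}
glue_bottle 0.8 [184. 138. 209. 181.] [ 0.677 -0.074  0.083] 0.146
screw_pot 0.89 [309. 150. 
[... 713 characters left out ...]
 array([-0.07819023,  0.51034736,  0.86145571])}
glue_bottle 0.98 [253. 106. 279. 140.] [ 0.674 -0.088  0.109] 0.146
screw_pot 0.95 [313. 222. 344. 250.] [ 0.398 -0.261  0.042] 0.079
screw_pot 0.61 [299. 265. 332. 296.] [ 0.286 -0.218  0.041] 0.079
tray_floor 0.87 [132. 125. 189. 212.] [0.579 0.19  0.017] 0.049
tray_handle 0.89 [131. 128. 186. 211.] [0.581 0.19  0.017] 0.049
masking_roll 0.74 [220. 224. 257. 258.] [ 0.382 -0.026  0.024] 0.029
caddy 0.75 [131.  65. 202. 211.] [0.672 0.179 0.016] 0.105
sanding_block 0.8 [314. 122. 364. 165.] [ 0.653 -0.287  0.034] 0.04
sanding_block 0.6 [130.  64. 203. 211.] [0.673 0.179 0.016] 0.105
hinge_b 0.57 [150. 231. 171. 258.] [0.363 0.18  0.002] 0.011
```

View pics/scene.png

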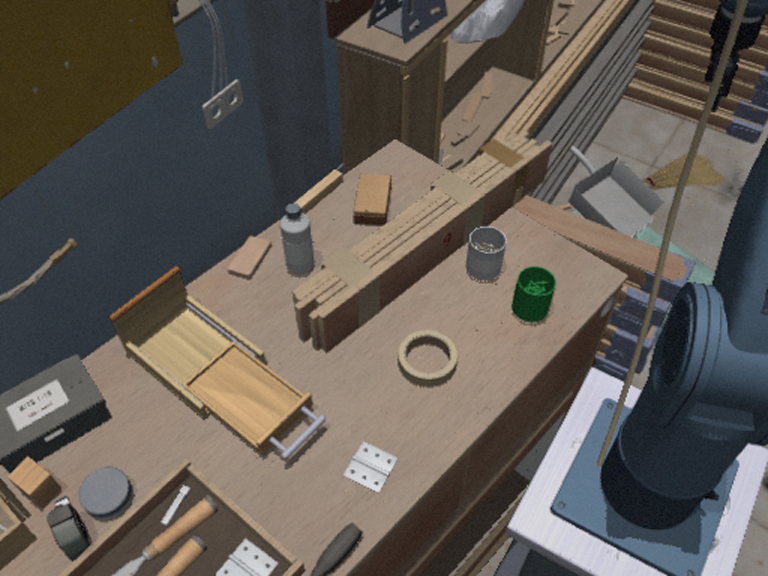

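View pics/top.png

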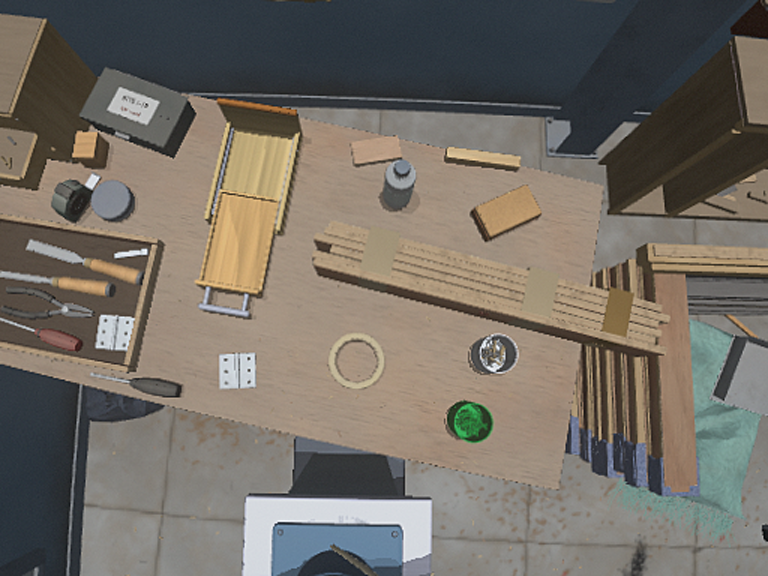

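Run:
```python
from h import *
from scipy.optimize import least_squares
def circ(P,r):
    f=lambda c:np.hypot(P[:,0]-c[0],P[:,1]-c[1])-r
    s=least_squares(f,np.median(P,0)[:2]+[0.01,0],loss='soft_l1',f_scale=0.002); return s.x
D={n:np.load(n+'.npz') for n in ['scene','top']}
for n in D:
    X=D[n]['X']
    def sel(c,r,z0,z1):
        m=(np.hypot(X[...,0]-c[0],X[...,1]-c[1])<r)&(X[...,2]>z0)&(X[...,2]<z1); return X[m]
    P=sel((.685,-.09),.06,.02,.098); print(n,'bottle',len(P),circ(P,.026))
    P=sel((.685,-.09),.06,.138,.15); print('cap',len(P),np.mean(P,0), np.ptp(P,axis=0))
    P=sel((.40,-.26),.05,.01,.072); c=None
    P2=P[np.hypot(*(P[:,:2]-[.40,-.26]).T)>.028]; print('pot',len(P2),circ(P2,.0325))
    P=sel((.40,-.26),.05,.070,.09); print('rim',len(P),(P.max(0)+P.min(0))/2,np.ptp(P,axis=0))
    # tray: floor height
    m=(X[...,2]>.012)&(X[...,2]<.021)&(X[...,0]>.46)&(X[...,0]<.84)&(X[...,1]>.08)&(X[...,1]<.3)
    Q=X[m]; print('floor',len(Q),Q[:,2].mean())
    # side lips
    m=(X[...,2]>.028)&(X[...,2]<.06)&(X[...,0]>.40)&(X[...,0]<.86)&(X[...,1]>.08)&(X[...,1]<.3)
    Q=X[m]; 
    import sys
    img=np.zeros((460,250,3),np.uint8)
    mm=(X[...,0]>.4)&(X[...,0]<.86)&(X[...,1]>.05)&(X[...,1]<.3)
    Q=X[mm]; 
    for q in Q:
        zz=int(np.clip(q[2]/.06,0,1)*255)
        cv2.circle(img,(int((.3-q[1])*1000),int((.86-q[0])*1000)),2,tuple(int(x) for x in cv2.applyColorMap(np.uint8([[zz]]),cv2.COLORMAP_JET)[0,0]),-1)
    cv2.imwrite('pics/tray_%s.png'%n,img)
im=D['top']['im']; save('crop',np.hstack([im[90:290,245:355],im[90:290,120:220]]),2.9)
im=D['scene']['im']; save('crop2',im[120:320,100:380],2.8)
```

```text
scene bottle 393 [ 0.68961299 -0.08803334]
cap 62 [ 0.68817048 -0.08590487  0.14187242] [0.02558914 0.0262809  0.00760226]
pot 454 [ 0.3986801  -0.25637386]
rim 109 [ 0.39800583 -0.25495958  0.0739808 ] [0.0637535  0.06759941 0.0077618 ]
floor 2690 0.016644311321365617
top bottle 190 [ 0.68804294 -0.09023606]
cap 85 [ 0.68756009 -0.09054644  0.14166998] [0.02518362 0.02430768 0.00696804]
pot 293 [ 0.3987177  -0.25715003]
rim 88 [ 0.39819896 -0.25863317  0.07491201] [0.06181324 0.06539442 0.0097388 ]
floor 2468 0.016157670457378356
```

View pics/crop.png

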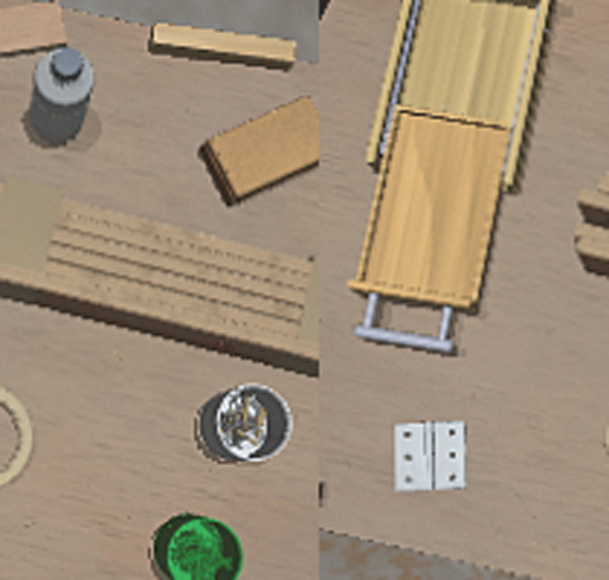

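View pics/tray_top.png

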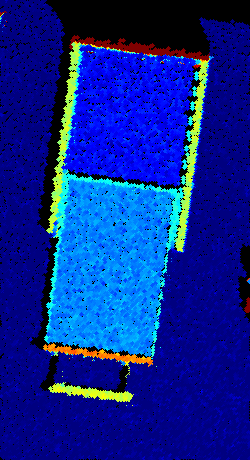

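View pics/crop2.png

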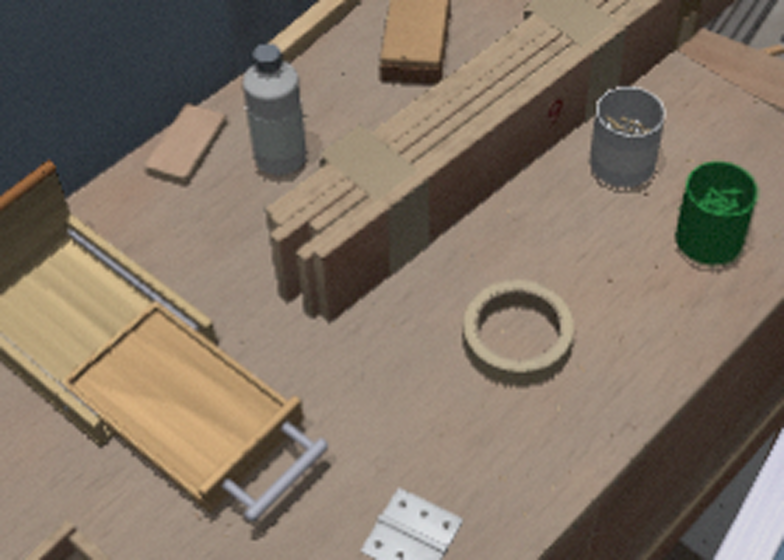

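Run:
```python
from h import *
for n in ['scene','top']:
    X=np.load(n+'.npz')['X']
    B=(X[...,0]>.44)&(X[...,0]<.84)&(X[...,1]>.08)&(X[...,1]<.3)
    Q=X[B&(X[...,2]>.040)&(X[...,2]<.052)&(X[...,0]<.57)][:,:2]
    c=(Q.max(0)+Q.min(0))/2; u,s,v=np.linalg.svd(Q-Q.mean(0)); 
    ang=np.arctan2(-v[0][0],v[0][1]) ; 
    ey=v[0]*np.sign(v[0][1]); ex=np.array([ey[1],-ey[0]])
    yaw=np.arctan2(ex[1],ex[0])
    t=(Q-Q.mean(0))@ey; w=(Q-Q.mean(0))@ex
    pc=Q.mean(0)+ey*(t.max()+t.min())/2+ex*np.median(w)
    print(n,'plate',pc,'yaw',yaw,'len',np.ptp(t),'floor est',pc+.086*ex)
    Q=X[B&(X[...,2]>.026)&(X[...,2]<.04)&(X[...,0]<.49)][:,:2]
    u,s,v=np.linalg.svd(Q-Q.mean(0)); e=v[0]*np.sign(v[0][1]);f=np.array([e[1],-e[0]]);t=(Q-Q.mean(0))@e
    hc=Q.mean(0)+e*(t.max()+t.min())/2
    print('handle',hc,np.arctan2(f[1],f[0]),np.ptp(t),'floor',hc+.125*f, 'hrange',Q.min(0),Q.max(0))
    # floor region side lips z 0.021-.028
    F=X[B&(X[...,2]>.0125)&(X[...,2]<.0195)][:,:2]
    r=cv2.minAreaRect((F*1000).astype(np.float32)); print('floorrect',r)
    # caddy sides and back board
    S=X[(X[...,2]>.030)&(X[...,2]<.038)&(X[...,0]>.58)&(X[...,0]<.84)&(X[...,1]>.08)&(X[...,1]<.3)][:,:2]
    r=cv2.minAreaRect((S*1000).astype(np.float32)); print('caddy sides',r)
    Bk=X[(X[...,2]>.092)&(X[...,0]>.7)&(X[...,1]>.05)&(X[...,1]<.33)&(X[...,0]<.9)&(X[...,2]<.115)]
    print('board',Bk.min(0),Bk.max(0))
```

```text
scene plate [0.50162859 0.20376656] yaw -0.12997593481423256 len 0.11000650307479286 floor est [0.58690318 0.19262008]
handle [0.46757366 0.20852604] -0.07128270032264288 0.08806283527306913 floor [0.59225622 0.19962325] hrange [0.45327859 0.16500343] [0.48986876 0.25270561]
floorrect ((655.13671875, 183.960205078125), (134.17079162597656, 316.70001220703125), 83.00123596191406)
caddy sides ((711.8939819335938, 174.12332153320312), (139.47312927246094, 194.7189178466797), 82.31580352783203)
board [0.79339266 0.09262355 0.09204723] [0.82458672 0.23176231 0.10667288]
top plate [0.50349321 0.1999359 ] yaw -0.14599094030344242 len 0.1101734278139023 floor est [0.58857836 0.18742523]
handle [0.46851123 0.20471208] -0.06935767368551952 0.0897720988285321 floor [0.5932107  0.19604932] hrange [0.45516255 0.16025503] [0.48969175 0.24949502]
floorrect ((664.5853271484375, 213.758056640625), (212.3378143310547, 323.03564453125), 82.39984893798828)
caddy sides ((722.7149658203125, 207.39012145996094), (216.38140869140625, 204.9066925048828), 81.51838684082031)
board [0.79364805 0.08898696 0.09209451] [0.82282753 0.2280476  0.10520125]
```

```bash
cat >> h.py <<'E'
def plan(pos,yawdeg,flip=None):
    """tool down, tool y along world direction at yaw (mod 180)"""
    o=arm.get_obs(); R0=Ro.from_euler('xyz',o['tcp_rot'],degrees=True).as_matrix()
    best=None
    for f in (0,180):
        a=np.radians(yawdeg+f); y=np.array([np.cos(a),np.sin(a),0]); x=np.array([0,0,-1.]); z=np.cross(x,y)
        Rt=np.stack([x,y,z],1); w=Ro.from_matrix(R0.T@Rt).as_rotvec()
        if flip is None: 
            if best is None or np.linalg.norm(w)<np.linalg.norm(best): best=w
        elif f==flip: best=w
    d=R0.T@(np.array(pos)-o['ee_pos'])*1000
    print('clock',o['clock'],'pos',np.round(o['ee_pos'],4),'F',np.round(o['wrist_force'],1),'w',o['grip_width'],'q',np.round(o['q'],0))
    print('toolR\n',np.round(R0,3))
    print('ROW',np.round(best,4),np.round(d,1),'rows',np.linalg.norm(d)/62.5,np.degrees(np.linalg.norm(best))/10.7)
E
python3 - <<'E'
from h import *
plan([.3985,-.2568,.2],90)
for n in ['scene','top']:
    X=np.load(n+'.npz')['X']
    m=(X[...,2]>.09)&(X[...,2]<.11)&(abs(X[...,1]+.257)<.03)&(X[...,0]<.7)&(X[...,0]>.35); print('bundle at pot y',X[m].min(0),X[m].max(0))
    m=(X[...,2]>.09)&(X[...,2]<.11)&(abs(X[...,1]+.089)<.06)&(X[...,0]<.655)&(X[...,0]>.35); print('bundle at bottle y',X[m].min(0),X[m].max(0))
E
```

```text
clock 0.9 pos [ 0.1638 -0.629   0.2313] F [-0.1 -0.   0.3] w 0.08544444962396745 q [72. 31. -0. 88.  0. 61. -4.]
toolR
 [[-0.     0.252 -0.968]
 [ 0.    -0.968 -0.252]
 [-1.    -0.     0.   ]]
ROW [0.2548 0.     0.    ] [  31.3 -301.  -320.9] rows 7.057777966588461 1.3643895156000372
bundle at pot y [ 0.45468295 -0.28595287  0.0900292 ] [ 0.53974609 -0.22720609  0.10299347]
bundle at bottle y [ 0.48658012 -0.14846821  0.09000224] [ 0.60055355 -0.02920958  0.1062627 ]
bundle at pot y [ 0.45697027 -0.28627249  0.0900085 ] [ 0.54390283 -0.22720416  0.10266316]
bundle at bottle y [ 0.48863323 -0.14879127  0.09000163] [ 0.60172823 -0.02918403  0.10675164]
```

Candidates for the pot are the grey pot (top pixel 329,236) and the green look-alike (314,281), so I choose the grey one. There is only one bottle (266,122). The crop confirms the grey pot has bare screws and no green. Now I'll move over the pot.

```bash
python3 -m handwheel '[[[0.255,0,0,15,-301,-321,1],[0.255,0,0,15,-301,-321,1],[0.255,0,0,15,-301,-321,1],[0.255,0,0,15,-301,-321,1],[0.255,0,0,15,-301,-321,1],[0.255,0,0,15,-301,-321,1],[0.255,0,0,15,-301,-321,1],[0.255,0,0,15,-301,-321,1],[0.255,0,0,15,-301,-321,1],[0.255,0,0,15,-301,-321,1]]]' 40
python3 - <<'E'
from h import *
plan([.3985,-.2568,.04],90)
p=imaging.camera_params('wrist'); im,d=imaging.capture('wrist'); save('w1',im); X=cloud(d,p)
for r in imaging.cut_out('screw_pot','wrist')[:2]:
    P=X[r['pixels']];P=P[P[:,2]>.068]; print(r['score'],r['rect'],(P.max(0)+P.min(0))/2,np.ptp(P,axis=0))
E
```

```text
clock: 2.15
ee_pos: [0.3977, -0.2583, 0.2163]
tcp_rot: [60.5, 90.0, -119.6]
wrist_force: [0.8, -0.4, 0.5]
grip_width: 0.0855
clock 2.15 pos [ 0.3977 -0.2583  0.2163] F [ 0.8 -0.4  0.5] w 0.08548088883277612 q [ 34.  15.  -7. 115.   2.  51. -65.]
toolR
 [[-0.    -0.003 -1.   ]
 [-0.001 -1.     0.003]
 [-1.     0.001  0.   ]]
ROW [-0.0029  0.0003 -0.0006] [176.3  -1.6  -0.8] rows 2.82087526470203 0.01609672419884937
0.75 [176.7, 233.9, 246.2, 327.5] [ 0.28706097 -0.21620035  0.07234412] [0.06478158 0.06322679 0.00862545]
0.65 [215.1, 132.6, 289.0, 218.7] [ 0.39895269 -0.25833263  0.07210731] [0.06369518 0.0633381  0.00809962]
```

View pics/w1.png

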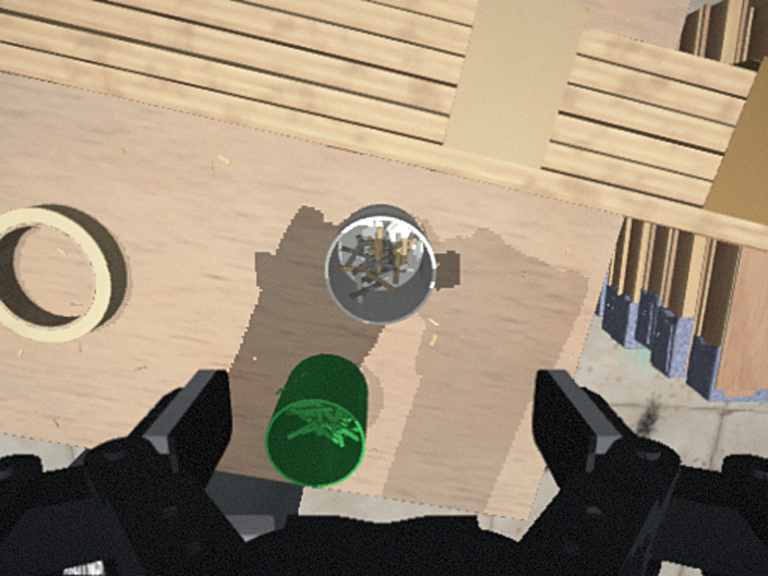

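The wrist picture shows the grey pot at (380,268) between the open fingers, with the green one behind it at (317,430). The wrist estimate agrees to about 1 mm.

```bash
python3 -m handwheel '[[[0,0,0,50,0,-1,1],[0,0,0,100,0,-1,1],[0,0,0,140,0,-1,1],[0,0,0,160,0,-1,1],[0,0,0,178,0,-1,1],[0,0,0,178,0,-1,1],[0,0,0,178,0,-1,0.6],[0,0,0,178,0,-1,0.3],[0,0,0,178,0,-1,0.3],[0,0,0,178,0,-1,0.3],[0,0,0,178,0,-1,0.3]]]' 40
python3 - <<'E'
from h import *
im,d=imaging.capture('wrist'); save('w2',im)
plan([.3985,-.2568,.2],90)
E
```

```text
clock: 3.62
ee_pos: [0.3991, -0.2587, 0.0393]
tcp_rot: [126.4, 89.9, -53.8]
wrist_force: [-1.2, 1.1, 6.7]
grip_width: 0.0632
clock 3.675 pos [ 0.3991 -0.2587  0.0393] F [-1.5  0.8  6.4] w 0.06334789435765914 q [ 32.  33.  -5. 120.   6.  27. -68.]
toolR
 [[ 0.001 -0.003 -1.   ]
 [-0.001 -1.     0.003]
 [-1.     0.001 -0.001]]
ROW [-0.0034 -0.0008 -0.0012] [-160.7   -1.7    0.5] rows 2.571088927999176 0.019533839680847993
```

View pics/w2.png

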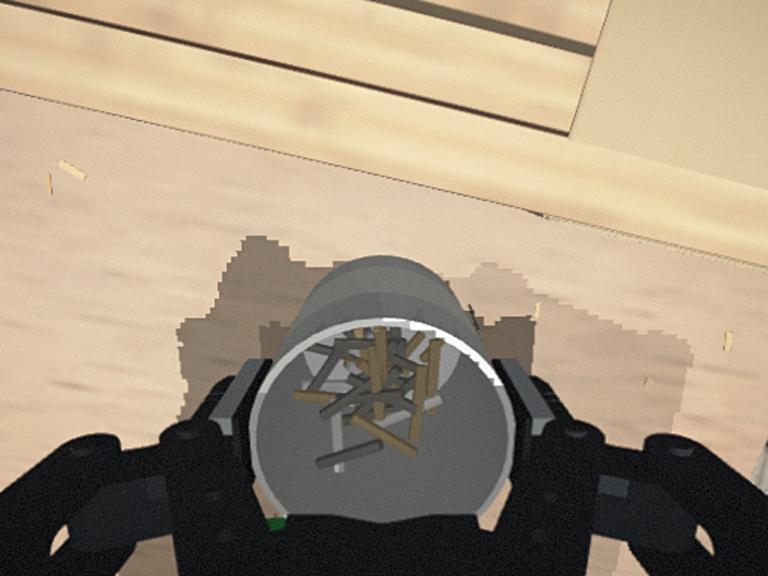

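The pot is gripped at 63 mm opening, with the rim between the pads at (385,420). Next I lift it.

```bash
python3 -m handwheel '[[[0,0,0,-10,0,0,0.3],[0,0,0,-40,0,0,0.3],[0,0,0,-80,0,0,0.3],[0,0,0,-120,0,0,0.3],[0,0,0,-150,0,0,0.3],[0,0,0,-150,0,0,0.3]]]' 40
python3 - <<'E'
from h import *
im,d=imaging.capture('wrist'); save('w3',im)
ex=np.array([.991,-.1336]); c=np.array([.588,.190]); t=c-.040*ex
plan([t[0],t[1],.19],82.3)
E
```

```text
clock: 4.42
ee_pos: [0.4004, -0.2594, 0.1919]
tcp_rot: [144.7, 89.6, -35.5]
wrist_force: [0.6, 0.1, -2.9]
grip_width: 0.063
clock 4.475 pos [ 0.3993 -0.2588  0.1903] F [-0.5 -0.1 -3.2] w 0.06293997819116365 q [ 34.  17.  -7. 116.   3.  47. -66.]
toolR
 [[ 0.003 -0.004 -1.   ]
 [-0.002 -1.     0.004]
 [-1.     0.002 -0.003]]
ROW [ 0.1308 -0.003  -0.0022] [-4.000e-01 -4.546e+02 -1.474e+02] rows 7.646967860070082 0.700892008882536
```

View pics/w3.png

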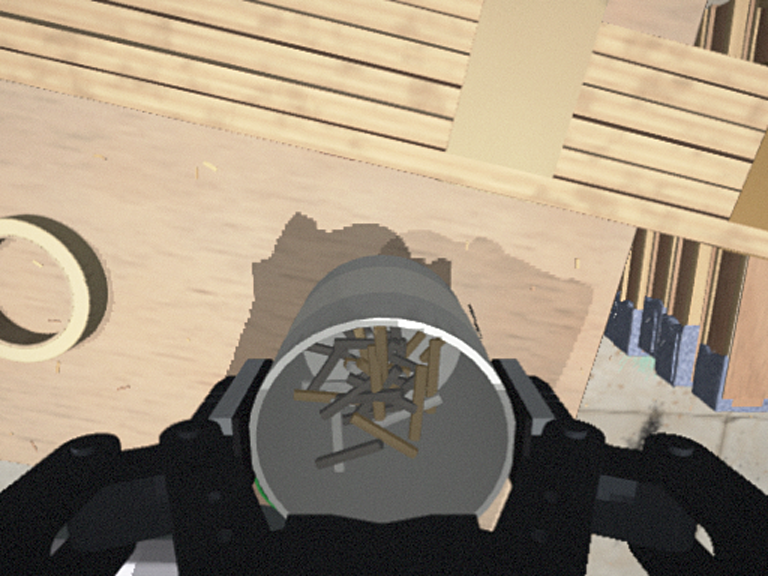

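The pot is held at the same place in the picture, and the wrist force of −3.2 N matches its weight. Carry it to the tray.

```bash
python3 -m handwheel '[[[0.01,0,0,0,-20,-6,0.3],[0.02,0,0,0,-60,-20,0.3],[0.03,0,0,0,-110,-36,0.3],[0.045,0,0,0,-165,-54,0.3],[0.06,0,0,0,-220,-72,0.3],[0.075,0,0,0,-275,-90,0.3],[0.09,0,0,0,-330,-107,0.3],[0.11,0,0,0,-380,-123,0.3],[0.12,0,0,0,-420,-137,0.3],[0.13,0,0,0,-445,-144,0.3],[0.13,0,0,0,-455,-147,0.3],[0.13,0,0,0,-455,-147,0.3]]]' 40
python3 - <<'E'
from h import *
p=imaging.camera_params('wrist');im,d=imaging.capture('wrist'); save('w4',im); X=cloud(d,p); np.savez('w4.npz',X=X,im=im)
ex=np.array([.991,-.1336]); c=np.array([.588,.190]); t=c-.040*ex
plan([t[0],t[1],.0565],82.3)
im,d=imaging.capture('top'); save('t4',im)
E
```

```text
clock: 5.98
ee_pos: [0.5472, 0.1953, 0.1886]
tcp_rot: [114.3, 89.8, -73.3]
wrist_force: [-1.2, -0.6, -2.8]
grip_width: 0.063
clock 6.025 pos [0.5473 0.1943 0.1888] F [ 0.6 -0.4 -2.8] w 0.06309969321727325 q [ -12.   28.  -16.  100.    9.   53. -130.]
toolR
 [[ 0.001 -0.134 -0.991]
 [-0.004 -0.991  0.134]
 [-1.     0.004 -0.002]]
ROW [ 0.0003 -0.0018 -0.0037] [132.3  -1.6  -0.6] rows 2.116518833505269 0.021877306061800484
```

View pics/w4.png

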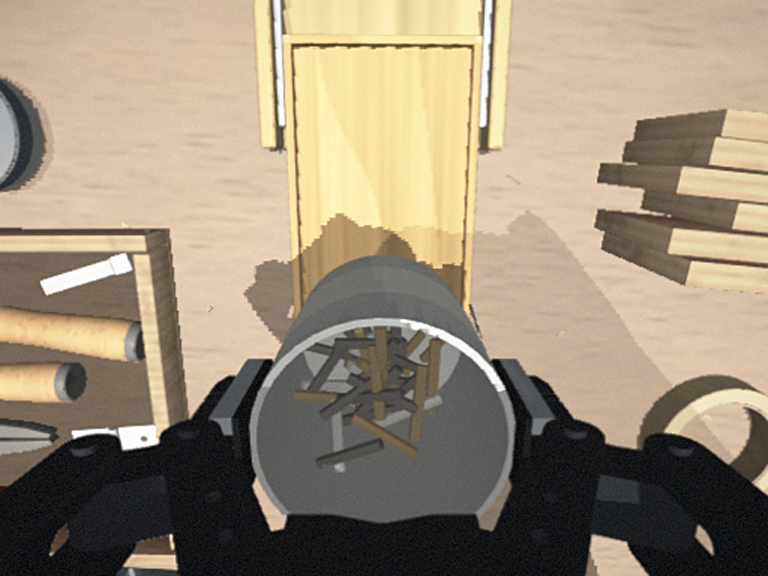

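View pics/t4.png

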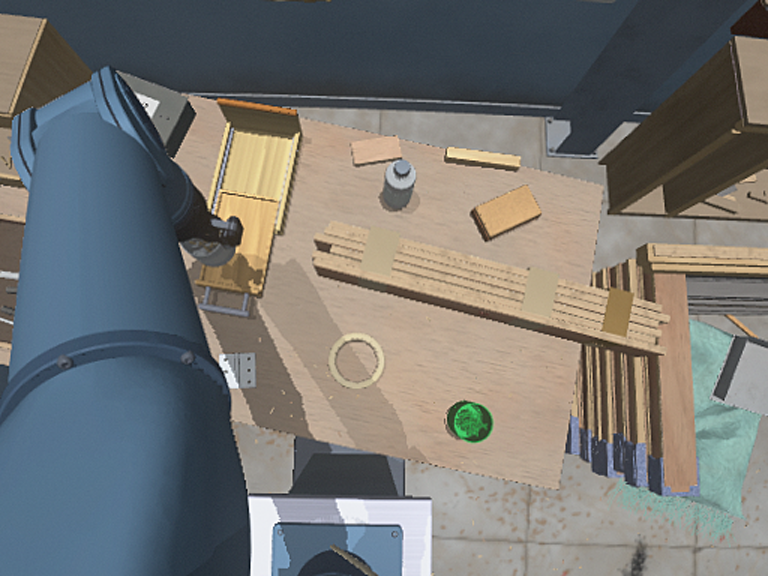

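The wrist view shows the tray centred on the pot's column: back lip spans (285–478, 42), pot is at 382. I'll measure the back lip once and then lower.

Run:
```python
from h import *
D=np.load('w4.npz');X=D['X']
ex=np.array([.991,-.1336]);ey=np.array([.1336,.991]);c=np.array([.588,.190])
q=X[...,:2]-c; a=q@ex;b=q@ey;z=X[...,2]
m=(abs(a)<.12)&(abs(b)<.065)&(z>.02)&(z<.030)&(a>.03)
print(m.sum())
A=a[m];B=b[m]
bl=(abs(B)<.045); print('back lip a',np.percentile(A[bl],[5,50,95]))
s=A<.075; print('right',np.percentile(B[s&(B<-.03)],[5,50,95]),'left',np.percentile(B[s&(B>.03)],[5,50,95]), 'floor z',np.median(z[(abs(a-.05)<.03)&(abs(b)<.03)]))
```

```text
2938
back lip a [0.08520178 0.0876225  0.09008126]
right [-0.06121735 -0.05645572 -0.05221378] left [0.05011022 0.05448789 0.05914076] floor z 0.015441236011891207
```

```bash
python3 -m handwheel '[[[0,-0.002,-0.004,30,-0.6,-0.6,0.3],[0,-0.002,-0.004,65,-0.6,-0.6,0.3],[0,-0.002,-0.004,95,-0.6,-0.6,0.3],[0,-0.002,-0.004,115,-0.6,-0.6,0.3],[0,-0.002,-0.004,125,-0.6,-0.6,0.3],[0,-0.002,-0.004,130,-0.6,-0.6,0.3],[0,-0.002,-0.004,130,-0.6,-0.6,0.3],[0,-0.002,-0.004,130,-0.6,-0.6,0.3]]]' 40
python3 - <<'E'
from h import *
plan([.5484,.1943,.055],82.3)
E
```

```text
clock: 7.08
ee_pos: [0.549, 0.1941, 0.0598]
tcp_rot: [-145.3, 89.9, 27.0]
wrist_force: [1.0, 0.5, -2.9]
grip_width: 0.0627
clock 7.075 pos [0.549  0.1941 0.0598] F [ 1.   0.5 -2.9] w 0.06273894764924098 q [ -14.   38.  -13.  104.   13.   39. -132.]
toolR
 [[ 0.002 -0.135 -0.991]
 [ 0.001 -0.991  0.135]
 [-1.    -0.001 -0.001]]
ROW [-0.0006 -0.0014  0.001 ] [ 4.8 -0.1  0.6] rows 0.07765912205437427 0.009677331720701903
```

```bash
python3 -m handwheel '[[[0,-0.001,0,2,0,0,0.3],[0,-0.001,0,3.5,0,0,0.3],[0,-0.001,0,4.5,0,0,0.3],[0,-0.001,0,4.5,0,0,0.3],[0,-0.001,0,4.5,0,0,0.3]]]' 40
```

```text
clock: 7.7
ee_pos: [0.5491, 0.1941, 0.0555]
tcp_rot: [-120.6, 89.9, 51.7]
wrist_force: [-0.5, 0.1, -0.0]
grip_width: 0.063
```

The wrist force went from −2.9 to 0 N, so the pot stands on the tray floor. Now I release it slowly.

```bash
python3 -m handwheel '[[[0,0,0,0.5,0,0,0.76],[0,0,0,0.5,0,0,0.82],[0,0,0,0.5,0,0,0.9],[0,0,0,0.5,0,0,1],[0,0,0,0.5,0,0,1],[0,0,0,0.5,0,0,1]]]' 20
python3 - <<'E'
from h import *
im,d=imaging.capture('wrist'); save('w5',im)
plan([.5484,.1943,.2],82.3)
E
```

```text
clock: 8.45
ee_pos: [0.5491, 0.1941, 0.055]
tcp_rot: [-119.6, 89.9, 52.7]
wrist_force: [0.1, 0.2, -0.2]
grip_width: 0.0853
clock 8.5 pos [0.5491 0.1941 0.055 ] F [-0.4 -0.7  0.3] w 0.08549943016795102 q [ -14.   39.  -13.  104.   13.   39. -132.]
toolR
 [[ 0.001 -0.135 -0.991]
 [ 0.001 -0.991  0.135]
 [-1.    -0.001 -0.001]]
ROW [-0.0006 -0.0006  0.001 ] [-145.    -0.2    0.6] rows 2.320754227967873 0.007015563579020812
```

View pics/w5.png

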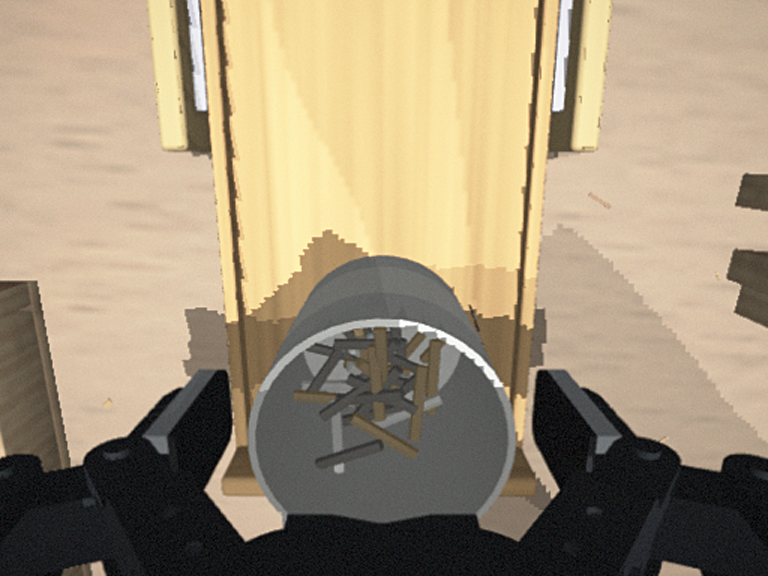

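The pot stands free at (382,410) between the open pads. I retreat up and look.

```bash
python3 -m handwheel '[[[0,0,0,-30,0,0,1],[0,0,0,-80,0,0,1],[0,0,0,-130,0,0,1],[0,0,0,-170,0,0,1],[0,0,0,-170,0,0,1]]]'
python3 - <<'E'
from h import *
p=imaging.camera_params('wrist');im,d=imaging.capture('wrist'); save('w6',im); X=cloud(d,p)
ex=np.array([.991,-.1336]);ey=np.array([.1336,.991]);c=np.array([.588,.189])
for r in imaging.cut_out('screw_pot','wrist')[:2]:
    P=X[r['pixels']];P=P[P[:,2]>.085]; m=(P.max(0)+P.min(0))/2; print(r['score'],m,P[:,2].max(),(m[:2]-c)@ex,(m[:2]-c)@ey)
plan([.6885,-.0892,.225],90)
E
```

```text
clock: 9.12
ee_pos: [0.551, 0.1948, 0.2285]
tcp_rot: [-147.0, 89.6, 25.3]
wrist_force: [0.1, 0.4, -0.9]
grip_width: 0.0857
0.84 [0.54891379 0.1934997  0.08883311] 0.09265062615309079 -0.03933559342643332 -0.0007627161323400081
clock 9.225 pos [0.5488 0.1938 0.2248] F [ 0.1  0.6 -1. ] w 0.08554457794723529 q [ -12.   25.  -16.   98.    8.   57. -129.]
toolR
 [[ 0.001 -0.135 -0.991]
 [ 0.001 -0.991  0.135]
 [-1.    -0.001 -0.001]]
ROW [-0.1351 -0.0007  0.0008] [  -0.3  261.6 -176.5] rows 5.0493572058036085 0.7232808007838262
```

View pics/w6.png

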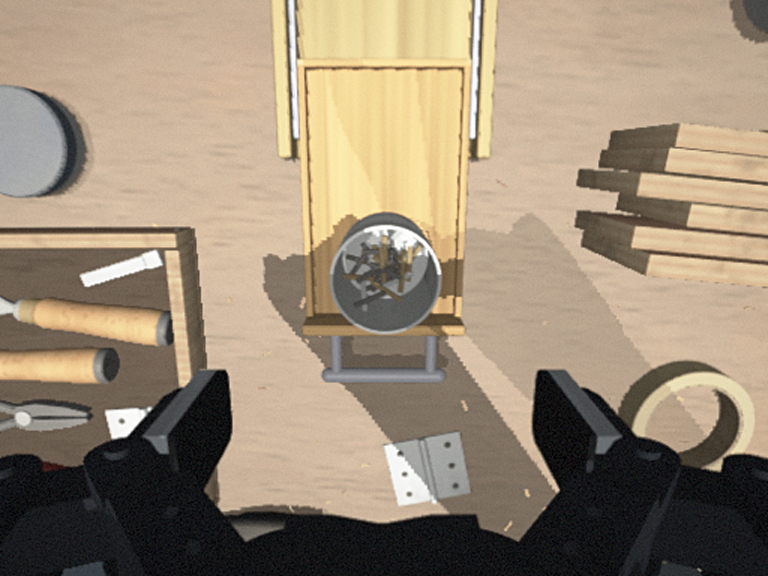

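The pot stands in the front half of the tray at (385,275), tray frame (−0.039, −0.001). Next is the bottle.

```bash
python3 -m handwheel '[[[-0.135,0,0,0,60,-40,1],[-0.135,0,0,0,110,-75,1],[-0.135,0,0,0,160,-110,1],[-0.135,0,0,0,210,-142,1],[-0.135,0,0,0,245,-166,1],[-0.135,0,0,0,262,-177,1],[-0.135,0,0,0,262,-177,1],[-0.135,0,0,0,262,-177,1]]]'
python3 - <<'E'
from h import *
p=imaging.camera_params('wrist');im,d=imaging.capture('wrist'); save('w7',im); X=cloud(d,p)
for r in imaging.cut_out('glue_bottle','wrist')[:2]:
    P=X[r['pixels']];P=P[P[:,2]>.132]; m=(P.max(0)+P.min(0))/2; print(r['score'],r['rect'],m,P[:,2].max(),np.ptp(P,axis=0))
plan([.6885,-.0892,.075],90)
E
```

```text
clock: 10.22
ee_pos: [0.6883, -0.0866, 0.2242]
tcp_rot: [-78.4, 89.8, 101.8]
wrist_force: [0.4, 0.3, 0.7]
grip_width: 0.0853
0.68 [0.0, 177.0, 66.8, 317.8] [ 0.695369   -0.02148793  0.28072833] 0.28104474506486943 [0.00044878 0.00079078 0.00063283]
0.56 [227.4, 137.6, 293.7, 220.3] [ 0.68943296 -0.09061012  0.1376535 ] 0.14328337314145412 [0.02651342 0.02619227 0.01125976]
clock 10.325 pos [ 0.6885 -0.0868  0.2247] F [0.1 1.3 0.1] w 0.08565168060047039 q [ 12.  36. -13.  80.   8.  64. -92.]
toolR
 [[ 0.     0.003 -1.   ]
 [ 0.002 -1.    -0.003]
 [-1.    -0.002 -0.   ]]
ROW [ 0.0032 -0.0004  0.0021] [1.497e+02 2.700e+00 1.000e-01] rows 2.3959735202946186 0.020508806353615846
```

View pics/w7.png

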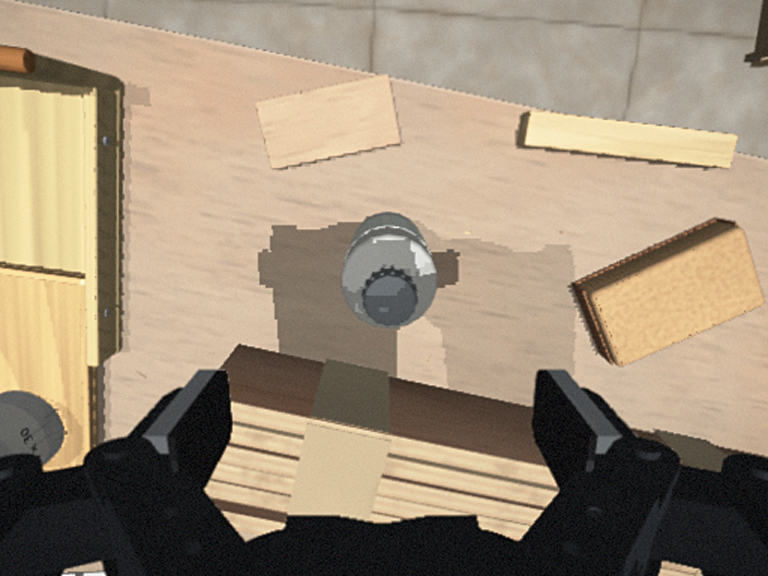

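A dark disc shows at lower left (20,430). I'll find out what it is before going down.

Run:
```python
from h import *
p=imaging.camera_params('wrist');im,d=imaging.capture('wrist'); X=cloud(d,p)
print(proj([[.549,.193,.09],[.549,.193,.016],[.588,.19,.016]],p)*1.5)
print(np.nanmedian(X[270:305,2:35].reshape(-1,3),0),np.round(X[280:300:6,5:40:10],3))
im,d=imaging.capture('top'); save('t7',im); im,d=imaging.capture('scene'); save('s7',im)
```

```text
[[-50.76330921 484.86517125]
 [ 25.19749209 426.16729904]
 [ 19.42786475 380.74345974]]
[0.56604566 0.1659194  0.04618258] [[[0.575 0.176 0.052]
  [0.571 0.171 0.044]
  [0.566 0.167 0.036]
  [0.559 0.164 0.024]]

 [[0.571 0.172 0.058]
  [0.569 0.165 0.054]
  [0.562 0.164 0.041]
  [0.554 0.163 0.028]]

 [[0.568 0.169 0.064]
  [0.563 0.165 0.056]
  [0.557 0.162 0.046]
  [0.548 0.162 0.031]]

 [[0.564 0.166 0.069]
  [0.558 0.163 0.059]
  [0.551 0.162 0.048]
  [0.539 0.165 0.028]]]
```

View pics/t7.png

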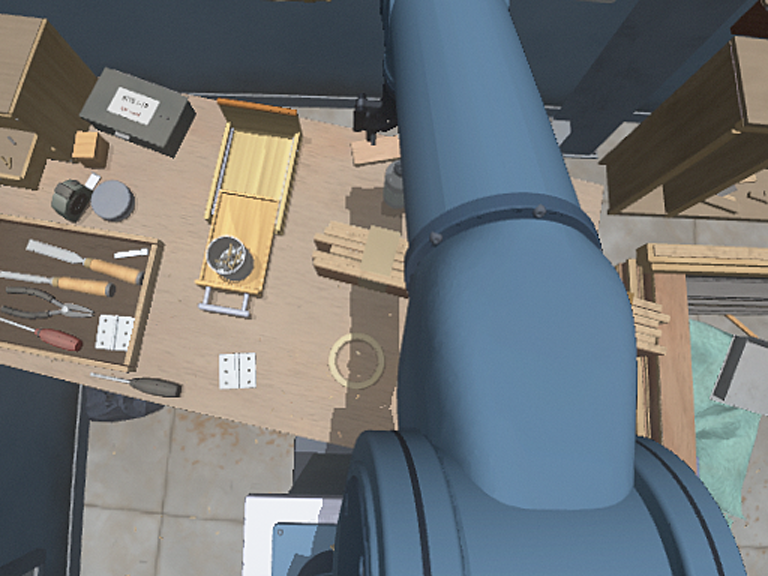

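View pics/s7.png

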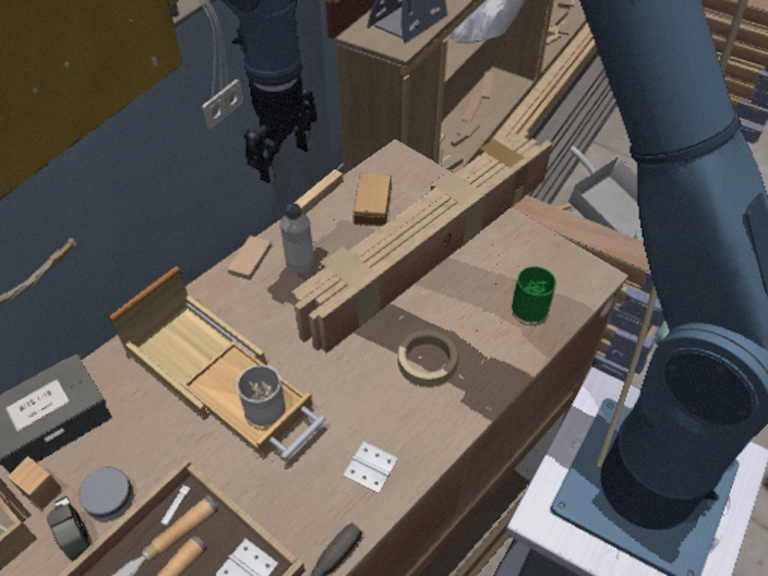

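The disc was only the pot's side label; the pot stands at (228,258) in the top view. Bottle position confirmed at about (0.689, −0.090), so I descend and grip.

```bash
python3 -m handwheel '[[[0.003,0,0.002,40,3,0,1],[0.003,0,0.002,80,3,0,1],[0.003,0,0.002,115,3,0,1],[0.003,0,0.002,138,3,0,1],[0.003,0,0.002,149,3,0,1],[0.003,0,0.002,149,3,0,1],[0.003,0,0.002,149,3,0,0.6],[0.003,0,0.002,149,3,0,0.2],[0.003,0,0.002,149,3,0,0.2],[0.003,0,0.002,149,3,0,0.2],[0.003,0,0.002,149,3,0,0.2],[0.003,0,0.002,149,3,0,0.2]]]' 40
python3 - <<'E'
from h import *
im,d=imaging.capture('wrist'); save('w8',im)
plan([.6885,-.0868,.2],90)
E
```

```text
clock: 11.98
ee_pos: [0.69, -0.0911, 0.0776]
tcp_rot: [162.7, 89.8, -17.4]
wrist_force: [-0.3, 0.5, 6.3]
grip_width: 0.0509
clock 12.025 pos [ 0.69   -0.0911  0.0776] F [-1.5  0.1  6.3] w 0.05100208642961219 q [ 11.  46. -11.  85.  11.  50. -94.]
toolR
 [[ 0.003 -0.001 -1.   ]
 [-0.001 -1.     0.001]
 [-1.     0.001 -0.003]]
ROW [-0.0014 -0.0034 -0.001 ] [-122.4   -4.1    1.1] rows 1.96025997211093 0.02021791641837843
```

View pics/w8.png

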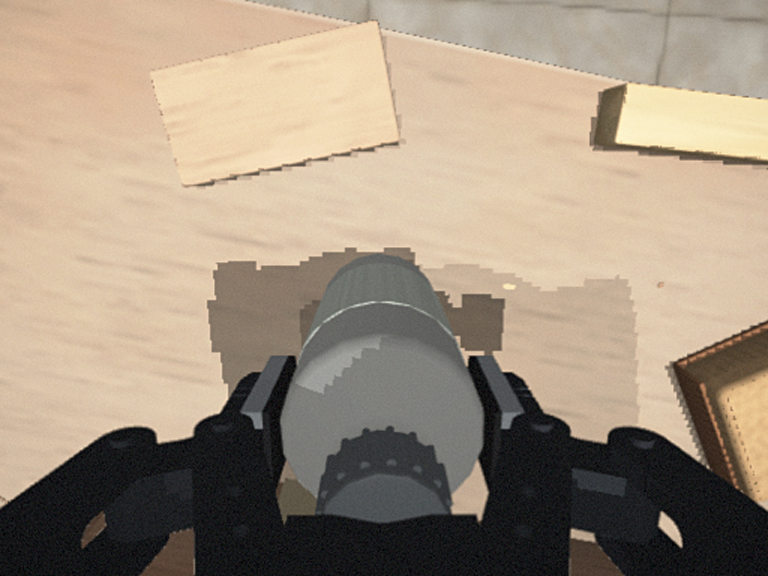

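The bottle is gripped at 51 mm, with its shoulder between the pads. Lift.

```bash
python3 -m handwheel '[[[0,-0.003,0,-10,0,0,0.2],[0,-0.003,0,-35,0,0,0.2],[0,-0.003,0,-70,0,0,0.2],[0,-0.003,0,-105,0,0,0.2],[0,-0.003,0,-120,0,0,0.2],[0,-0.003,0,-120,0,0,0.2]]]' 40
python3 - <<'E'
from h import *
im,d=imaging.capture('wrist'); save('w9',im)
ex=np.array([.991,-.1336]); c=np.array([.588,.189]); t=c+.043*ex
print(t); plan([t[0],t[1],.2],82.3)
E
```

```text
clock: 12.78
ee_pos: [0.6899, -0.0911, 0.1983]
tcp_rot: [144.6, 89.9, -35.5]
wrist_force: [-0.1, 0.1, -2.6]
grip_width: 0.0505
[0.630613  0.1832552]
clock 12.825 pos [ 0.6891 -0.091   0.1968] F [-0.7  0.6 -2.9] w 0.05027634497923203 q [ 12.  38. -13.  82.   9.  62. -93.]
toolR
 [[-0.001 -0.001 -1.   ]
 [-0.001 -1.     0.001]
 [-1.     0.001  0.001]]
ROW [ 0.133   0.0007 -0.0011] [  -3.5 -274.2   58.8] rows 4.48711767000656 0.7122208153048684
```

View pics/w9.png

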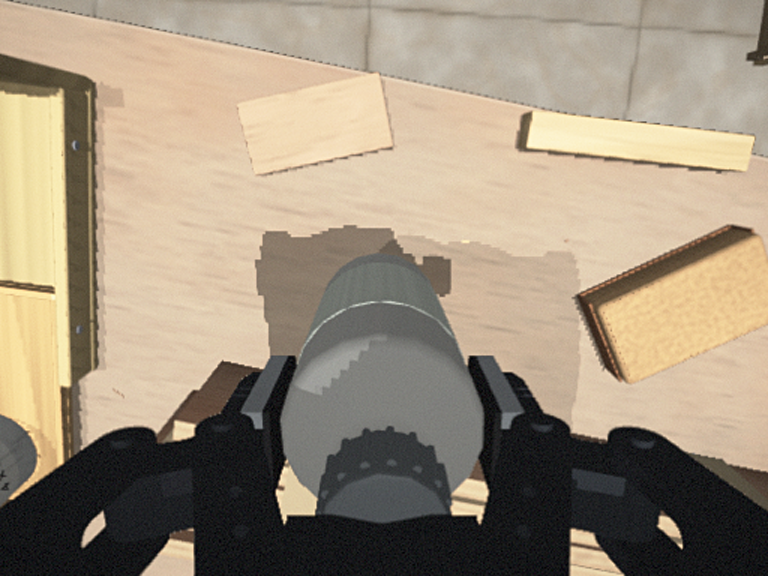

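Held firmly: the picture between the pads is unchanged and the force is −2.7 N. Carry.

```bash
python3 -m handwheel '[[[0.01,0,0,-2,-15,3,0.2],[0.03,0,0,-3,-45,10,0.2],[0.05,0,0,-3,-85,18,0.2],[0.065,0,0,-3,-130,28,0.2],[0.085,0,0,-3,-175,37,0.2],[0.105,0,0,-3,-215,46,0.2],[0.12,0,0,-3,-245,53,0.2],[0.133,0,0,-3,-265,57,0.2],[0.133,0,0,-3,-274,59,0.2],[0.133,0,0,-3,-274,59,0.2],[0.133,0,0,-3,-274,59,0.2]]]' 40
python3 - <<'E'
from h import *
im,d=imaging.capture('wrist'); save('w10',im)
ex=np.array([.991,-.1336]); c=np.array([.588,.189]); t=c+.043*ex
plan([t[0],t[1],.0936],82.3)
im,d=imaging.capture('scene'); save('s10',im[120:330,70:280],2.7)
E
```

```text
clock: 14.2
ee_pos: [0.6307, 0.1816, 0.1992]
tcp_rot: [71.1, 89.9, -116.7]
wrist_force: [0.5, -0.8, -2.2]
grip_width: 0.0507
clock 14.25 pos [0.6308 0.1815 0.1993] F [-0.2 -0.  -2. ] w 0.050821843742759186 q [ -11.   34.  -13.   88.    9.   59. -124.]
toolR
 [[-0.001 -0.136 -0.991]
 [-0.002 -0.991  0.136]
 [-1.     0.002  0.001]]
ROW [-0.0018  0.0006 -0.0021] [105.7  -1.9   0.3] rows 1.6910022157200972 0.015046109960550093
```

View pics/w10.png

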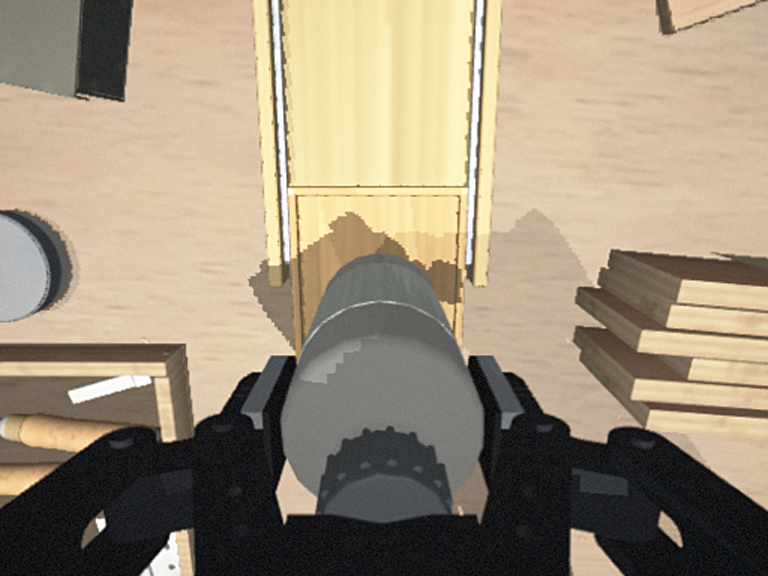

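View pics/s10.png

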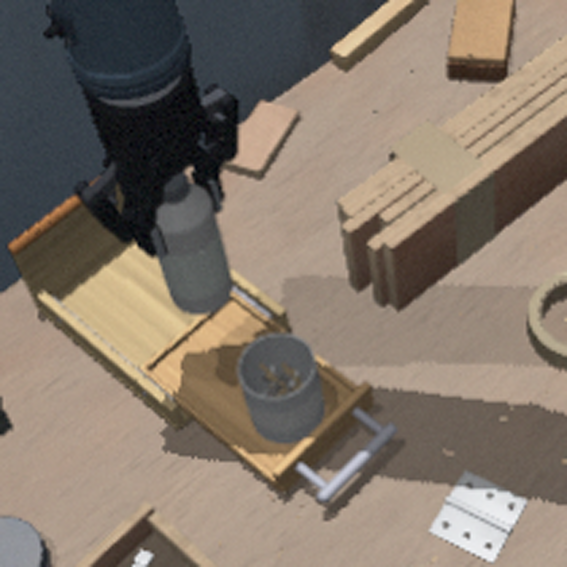

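```bash
python3 -m handwheel '[[[-0.002,0,-0.002,25,-1.5,0,0.2],[-0.002,0,-0.002,55,-1.5,0,0.2],[-0.002,0,-0.002,80,-1.5,0,0.2],[-0.002,0,-0.002,94,-1.5,0,0.2],[-0.002,0,-0.002,99,-1.5,0,0.2],[-0.002,0,-0.002,99,-1.5,0,0.2],[-0.002,0,-0.002,99,-1.5,0,0.2]]]' 40
python3 - <<'E'
from h import *
plan([.6306,.1833,.0936],82.3)
E
```

```text
clock: 15.18
ee_pos: [0.6317, 0.1832, 0.1015]
tcp_rot: [-138.8, 89.9, 33.5]
wrist_force: [0.1, 0.0, -1.1]
grip_width: 0.051
clock 15.175 pos [0.6317 0.1832 0.1015] F [ 0.1  0.  -1.1] w 0.050983680318162534 q [ -12.   41.  -12.   91.   10.   49. -126.]
toolR
 [[ 0.001 -0.134 -0.991]
 [ 0.001 -0.991  0.134]
 [-1.    -0.001 -0.001]]
ROW [ 0.0001 -0.0011  0.001 ] [7.9 0.  1.1] rows 0.12688271752005484 0.0077910026992301625
```

```bash
python3 -m handwheel '[[[0,-0.001,0.001,2,0,0.5,0.2],[0,-0.001,0.001,4,0,0.5,0.2],[0,-0.001,0.001,5.5,0,0.5,0.2],[0,-0.001,0.001,5.5,0,0.5,0.2],[0,-0.001,0.001,5.5,0,0.5,0.2]]]' 40
```

```text
clock: 15.8
ee_pos: [0.6312, 0.1832, 0.096]
tcp_rot: [149.7, 90.0, -38.0]
wrist_force: [0.2, -0.1, -1.2]
grip_width: 0.0506
```

```bash
python3 -m handwheel '[[[0,0,0,1,0,0,0.2],[0,0,0,1.5,0,0,0.2],[0,0,0,1.5,0,0,0.2],[0,0,0,1.5,0,0,0.2]]]' 40
python3 -m handwheel '[[[0,0,0,0.6,0,0,0.2],[0,0,0,1,0,0,0.2],[0,0,0,1,0,0,0.2],[0,0,0,1,0,0,0.2]]]' 40
```

```text
clock: 16.3
ee_pos: [0.6312, 0.1833, 0.0945]
tcp_rot: [172.4, 90.0, -15.3]
wrist_force: [0.8, 0.4, -2.1]
grip_width: 0.0508
clock: 16.8
ee_pos: [0.6313, 0.1832, 0.0936]
tcp_rot: [-176.9, 90.0, -4.6]
wrist_force: [-0.9, 0.1, -0.4]
grip_width: 0.0511
```

```bash
python3 -m handwheel '[[[0,0,0,0.5,0,0,0.2],[0,0,0,0.8,0,0,0.2],[0,0,0,0.8,0,0,0.2],[0,0,0,0.8,0,0,0.2]]]' 40
python3 - <<'E'
from h import *
for i in range(4): print(np.round(arm.get_obs()['wrist_force'],1)); imaging.capture('wrist')
E
```

```text
clock: 17.3
ee_pos: [0.6317, 0.1833, 0.0936]
tcp_rot: [-171.4, 89.9, 0.9]
wrist_force: [-2.6, -0.8, 4.2]
grip_width: 0.0508
[-2.6 -0.8  4.2]
[-1.7 -0.2  4.5]
[-1.6  0.1  5.2]
[-1.8  0.1  6.1]
```

There is firm contact now: +5 N, and z stopped at 0.0936 as predicted. Release.

```bash
python3 -m handwheel '[[[0,0,0,0,0,0,0.62],[0,0,0,0,0,0,0.68],[0,0,0,0,0,0,0.8],[0,0,0,0,0,0,0.95],[0,0,0,0,0,0,1],[0,0,0,0,0,0,1],[0,0,0,0,0,0,1]]]' 20
python3 - <<'E'
from h import *
im,d=imaging.capture('wrist'); save('w11',im)
plan([.6306,.1833,.24],82.3)
E
```

```text
clock: 18.38
ee_pos: [0.6317, 0.1833, 0.0936]
tcp_rot: [-170.9, 89.9, 1.4]
wrist_force: [-0.1, -0.4, 0.7]
grip_width: 0.0855
clock 18.425 pos [0.6317 0.1833 0.0936] F [-0.4  1.1 -0.3] w 0.08550676086599354 q [ -12.   41.  -12.   92.   11.   48. -126.]
toolR
 [[ 0.001 -0.134 -0.991]
 [ 0.    -0.991  0.134]
 [-1.    -0.    -0.001]]
ROW [ 0.     -0.0012  0.0002] [-1.464e+02  1.000e-01  9.000e-01] rows 2.3426535609683814 0.00625490289278171
```

View pics/w11.png

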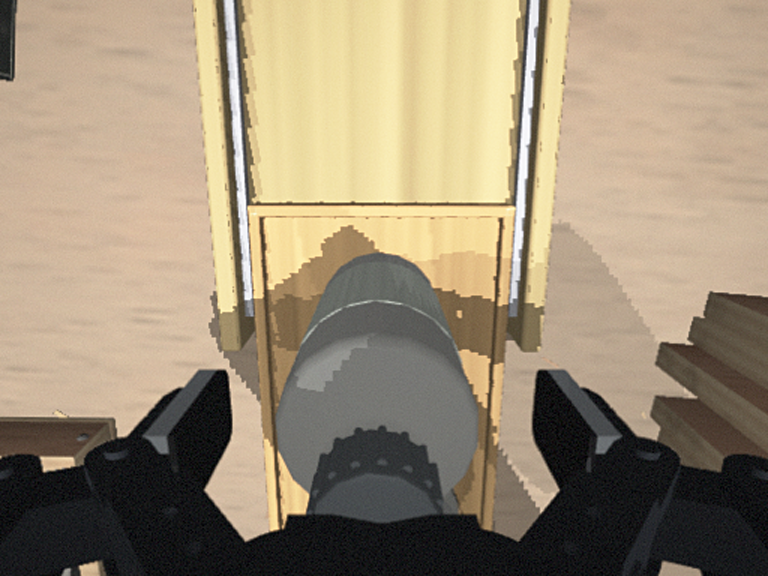

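```bash
python3 -m handwheel '[[[0,0,0,-15,0,0,1],[0,0,0,-50,0,0,1],[0,0,0,-100,0,0,1],[0,0,0,-150,0,0,1],[0,0,0,-160,0,0,1],[0,0,0,-160,0,0,1],[0,0,0,-160,0,0,1]]]'
python3 - <<'E'
from h import *
c=np.array([.588,.189]);ex=np.array([.991,-.1336]);t=c-.165*ex
plan([t[0],t[1],.253],82.3)
E
```

```text
clock: 19.3
ee_pos: [0.6305, 0.1829, 0.252]
tcp_rot: [39.0, 89.9, -148.7]
wrist_force: [0.1, -0.7, -0.3]
grip_width: 0.0855
clock 19.3 pos [0.6305 0.1829 0.252 ] F [ 0.1 -0.7 -0.3] w 0.08548238282362282 q [ -11.   31.  -14.   85.    8.   65. -124.]
toolR
 [[-0.002 -0.134 -0.991]
 [-0.001 -0.991  0.134]
 [-1.     0.001  0.001]]
ROW [ 0.0001  0.0014 -0.0011] [ -0.7  -0.3 208. ] rows 3.327585677847388 0.009721885740388382
```

```bash
python3 -m handwheel '[[[0,0.001,-0.001,0,0,40,1],[0,0.001,-0.001,0,0,80,0.8],[0,0.001,-0.001,0,0,130,0.6],[0,0.001,-0.001,0,0,175,0.45],[0,0.001,-0.001,0,0,200,0.45],[0,0.001,-0.001,0,0,208,0.45],[0,0.001,-0.001,0,0,208,0.45],[0,0.001,-0.001,0,0,208,0.45]]]'
python3 - <<'E'
from h import *
p=imaging.camera_params('wrist');im,d=imaging.capture('wrist'); save('w12',im); X=cloud(d,p)
ex=np.array([.991,-.1336]);ey=np.array([.1336,.991]);c=np.array([.588,.189])
q=X[...,:2]-c;a=q@ex;b=q@ey;z=X[...,2]
for nm,s in [('pot',(a<-.0)&(a>-.08)&(abs(b)<.05)&(z>.084)&(z<.1)),('cap',(a>-.01)&(a<.1)&(abs(b)<.05)&(z>.148)&(z<.17)),('bar',(a<-.11)&(a>-.145)&(abs(b)<.06)&(z>.026)&(z<.045))]:
    print(nm,s.sum(),[np.round(np.percentile(v[s],[3,50,97]),4) for v in (a,b,z)])
plan([0.4,.2,.03],82.3)
im,d=imaging.capture('scene'); save('s12',im[120:330,70:280],2.7)
E
```

```text
clock: 20.3
ee_pos: [0.4254, 0.2104, 0.252]
tcp_rot: [18.4, 90.0, -169.4]
wrist_force: [-0.7, -1.1, 0.3]
grip_width: 0.0386
pot 557 [array([-0.0705, -0.0431, -0.0169]), array([-0.0319, -0.0002,  0.0302]), array([0.0846, 0.0901, 0.0918])]Traceback (most recent call last):
  File "<stdin>", line 6, in <module>
    return _quantile_unchecked(
        a, q, axis, out, overwrite_input, method, keepdims, weights)
    return _ureduce(a,
                    func=_quantile_ureduce_func,
    ...<5 lines>...
                    overwrite_input=overwrite_input,
                    method=method)
    r = func(a, **kwargs)
    result = _quantile(arr,
                       quantiles=q,
    ...<2 lines>...
                       out=out,
                       weights=wgt)
    slices_having_nans = np.isnan(arr[-1, ...])
                                  ~~~^^^^^^^^^
IndexError: index -1 is out of bounds for axis 0 with size 0
```

View pics/w12.png

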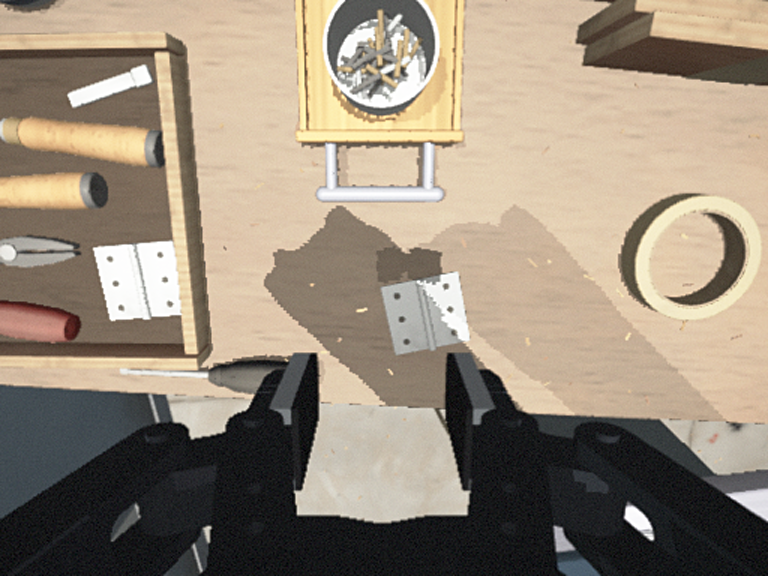

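The wrist view shows the pot upright in the tray (383,70), the handle bar at (380,195) and the hinge at (425,312). Check the loaded tray from the outside, and locate the bar.

Run:
```python
from h import *
ex=np.array([.991,-.1336]);ey=np.array([.1336,.991]);c=np.array([.588,.189])
for n in ['wrist','scene','top']:
    p=imaging.camera_params(n);im,d=imaging.capture(n);X=cloud(d,p)
    q=X[...,:2]-c;a=q@ex;b=q@ey;z=X[...,2]
    for nm,s in [('pot',(a<-.0)&(a>-.08)&(abs(b)<.05)&(z>.084)&(z<.1)),('cap',(a>-.01)&(a<.1)&(abs(b)<.05)&(z>.148)&(z<.17)),('body',(a>-.01)&(a<.1)&(abs(b)<.05)&(z>.04)&(z<.115)),('bar',(a<-.113)&(a>-.145)&(abs(b)<.06)&(z>.026)&(z<.045)),('hinge',(a<-.18)&(a>-.28)&(abs(b+.02)<.06)&(z>.003)&(z<.02))]:
        if s.sum()>5: print(n,nm,s.sum(),[np.round(np.percentile(v[s],[3,50,97]),4) for v in (a,b,z)])
    if n=='scene': save('s12',im[120:330,70:280],2.7)
plan(np.r_[c-.152*ex,.022],82.3)
```

```text
wrist pot 552 [array([-0.0703, -0.0431, -0.0171]), array([-0.0319, -0.0001,  0.0301]), array([0.0847, 0.0901, 0.0917])]
wrist body 125 [array([-0.01  , -0.0094, -0.0086]), array([-0.0093, -0.0011,  0.007 ]), array([0.0409, 0.052 , 0.0641])]
wrist bar 969 [array([-0.13  , -0.1234, -0.1143]), array([-0.0407, -0.0008,  0.0412]), array([0.0304, 0.0338, 0.0358])]
wrist hinge 296 [array([-0.2509, -0.2221, -0.1947]), array([-0.0575, -0.0366, -0.0149]), array([0.003 , 0.0049, 0.0067])]
scene pot 164 [array([-0.0714, -0.04  , -0.0096]), array([-0.0286,  0.0023,  0.0315]), array([0.0844, 0.0892, 0.0935])]
scene cap 121 [array([0.03  , 0.039 , 0.0522]), array([-0.0078,  0.004 ,  0.0143]), array([0.1484, 0.157 , 0.1609])]
scene body 458 [array([-0.0094,  0.0203,  0.0464]), array([-0.0147,  0.0129,  0.0288]), array([0.0428, 0.0803, 0.1134])]
scene bar 208 [array([-0.1305, -0.1256, -0.1156]), array([-0.0372,  0.0045,  0.0441]), array([0.0306, 0.0349, 0.0388])]
scene hinge 533 [array([-0.269 , -0.2237, -0.1856]), array([-0.0733, -0.0343,  0.0276]), array([0.0031, 0.0042, 0.0087])]
top pot 103 [arra
[... 172 characters left out ...]
 0.0102]), array([0.1494, 0.1572, 0.1599])]
top body 232 [array([-0.0087,  0.024 ,  0.0541]), array([-0.0261, -0.0172,  0.0104]), array([0.0458, 0.0815, 0.1123])]
top bar 155 [array([-0.1292, -0.1235, -0.1147]), array([-0.0423, -0.0024,  0.0377]), array([0.0303, 0.0344, 0.0381])]
top hinge 227 [array([-0.2692, -0.2237, -0.1882]), array([-0.0705, -0.0353,  0.0172]), array([0.0031, 0.0042, 0.0075])]
clock 20.5 pos [0.425  0.2106 0.2521] F [ 0.3  0.3 -0.2] w 0.038446034522538315 q [ -16.   13.  -18.  112.    5.   56. -134.]
toolR
 [[-0.001 -0.135 -0.991]
 [-0.    -0.991  0.135]
 [-1.     0.     0.001]]
ROW [-0.0006  0.0005 -0.0002] [230.1  -0.5 -12.6] rows 3.687002414267245 0.004564113861030932
```

View pics/s12.png

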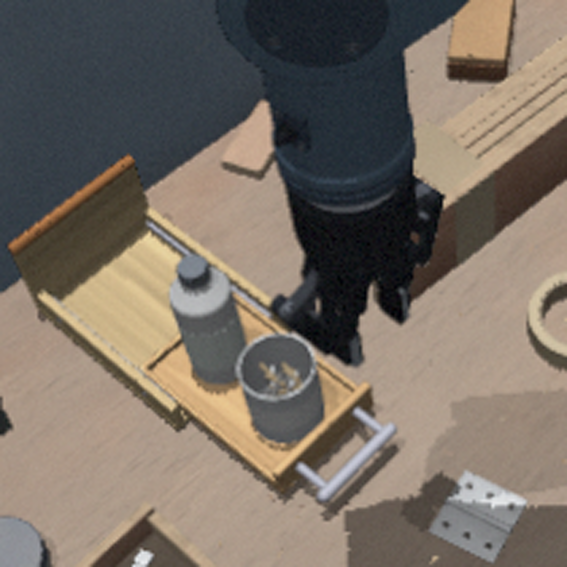

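Both stand well: pot at tray (−0.040, 0), bottle at (0.042, 0), bar at −0.125. Next I lower the fingers in front of the bar, between it and the hinge.

```bash
python3 -m handwheel '[[[0,0,0,50,0,-5,0.45],[0,0,0,100,0,-5,0.45],[0,0,0,150,0,-5,0.45],[0,0,0,190,0,-5,0.45],[0,0,0,220,0,-5,0.45],[0,0,0,235,0,-5,0.45],[0,0,0,235,0,-5,0.45],[0,0,0,235,0,-5,0.45]]]'
python3 - <<'E'
from h import *
c=np.array([.588,.189]);ex=np.array([.991,-.1336])
plan(np.r_[c-.1425*ex,.017],82.3)
im,d=imaging.capture('wrist'); save('w13',im)
im,d=imaging.capture('scene'); save('s13',im[120:330,70:280],2.7)
E
```

```text
clock: 21.5
ee_pos: [0.4306, 0.2104, 0.0181]
tcp_rot: [-134.2, 89.9, 38.1]
wrist_force: [0.4, 0.0, 0.8]
grip_width: 0.0384
clock 21.5 pos [0.4306 0.2104 0.0181] F [0.4 0.  0.8] w 0.03839700225904068 q [ -22.   36.  -12.  120.   16.   26. -144.]
toolR
 [[ 0.001 -0.135 -0.991]
 [ 0.001 -0.991  0.135]
 [-1.    -0.001 -0.001]]
ROW [-0.0007 -0.0009  0.0009] [  1.1   0.1 -16.3] rows 0.261826937779783 0.00808407917393794
```

View pics/w13.png

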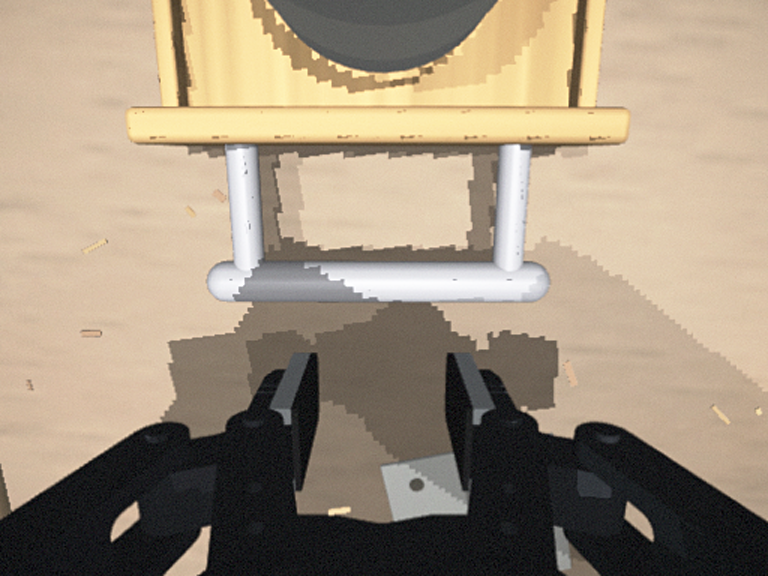

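View pics/s13.png

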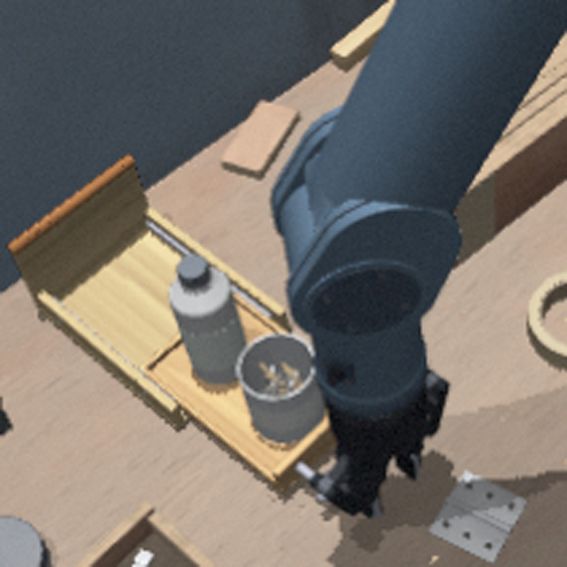

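Run:
```python
from h import *
p=imaging.camera_params('wrist'); C=-np.array(p['R']).T@np.array(p['t']); print(C)
c=np.array([.588,.189]);ex=np.array([.991,-.1336]); print('tray x of camera',(C[:2]-c)@ex)
```

```text
[0.49684486 0.20053622 0.16031725]
tray x of camera -0.09187598524867095
```

The camera clears the pot in height and the bottle by about 80 mm. I push slowly.

```bash
python3 -m handwheel '[[[0,0,0,0,0,-3,0.45],[0,0,0,0,0,-6,0.45],[0,0,0,0,0,-9,0.45],[0,0,0,0,0,-12,0.45],[0,0,0,0,0,-15,0.45],[0,0,0,0,0,-18,0.45],[0,0,0,0,0,-21,0.45],[0,0,0,0,0,-24,0.45],[0,0,0,0,0,-28,0.45],[0,0,0,0,0,-32,0.45],[0,0,0,0,0,-36,0.45],[0,0,0,0,0,-40,0.45]]]'
python3 - <<'E'
from h import *
c=np.array([.588,.189]);ex=np.array([.991,-.1336])
plan(np.r_[c-.0225*ex,.018],82.3)
im,d=imaging.capture('wrist'); save('w14',im)
im,d=imaging.capture('scene'); save('s14',im[120:330,70:280],2.7)
E
```

```text
clock: 23.1
ee_pos: [0.4705, 0.2048, 0.0182]
tcp_rot: [-137.2, 89.9, 35.0]
wrist_force: [-1.6, 1.1, -0.8]
grip_width: 0.0386
clock 23.1 pos [0.4705 0.2048 0.0182] F [-1.6  1.1 -0.8] w 0.03860008985401633 q [ -19.   38.  -12.  115.   16.   29. -140.]
toolR
 [[ 0.001 -0.135 -0.991]
 [ 0.001 -0.991  0.135]
 [-1.    -0.001 -0.001]]
ROW [-0.0009 -0.0011  0.001 ] [  0.3  -0.2 -96. ] rows 1.5363210148782838 0.009489910840906488
```

View pics/w14.png

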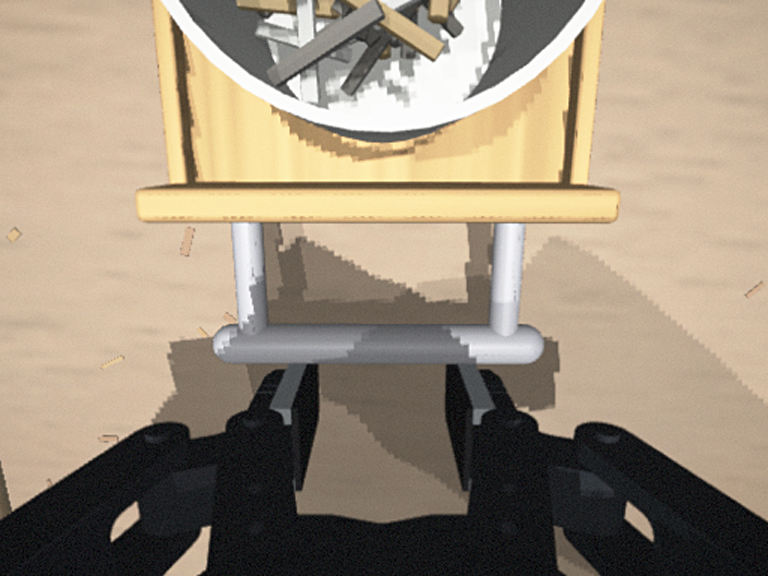

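View pics/s14.png

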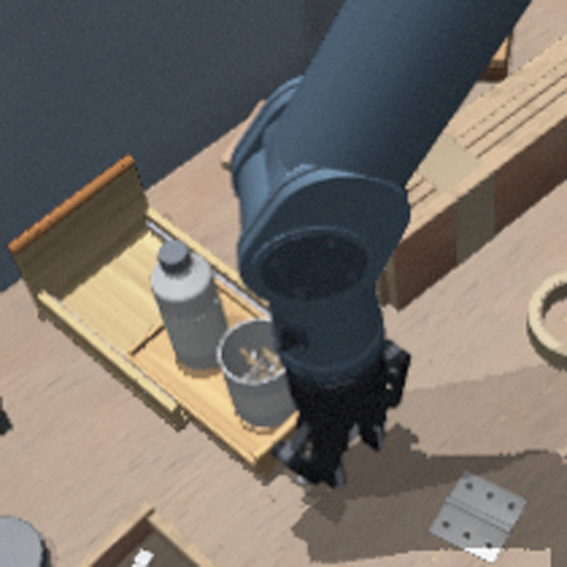

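The fingers bear on the bar at (380,355), and the tray is moving with both items upright. I keep pushing.

```bash
python3 -m handwheel '[[[0,0,0,0,0,-4,0.45],[0,0,0,0,0,-9,0.45],[0,0,0,0,0,-14,0.45],[0,0,0,0,0,-19,0.45],[0,0,0,0,0,-24,0.45],[0,0,0,0,0,-29,0.45],[0,0,0,0,0,-34,0.45],[0,0,0,0,0,-39,0.45],[0,0,0,0,0,-44,0.45],[0,0,0,0,0,-49,0.45],[0,0,0,0,0,-53,0.45],[0,0,0,0,0,-57,0.45]]]'
python3 - <<'E'
from h import *
c=np.array([.588,.189]);ex=np.array([.991,-.1336])
plan(np.r_[c-.0225*ex,.018],82.3)
im,d=imaging.capture('scene'); save('s15',im[120:330,70:280],2.7)
E
```

```text
clock: 24.7
ee_pos: [0.5279, 0.197, 0.0184]
tcp_rot: [-145.3, 89.9, 26.9]
wrist_force: [-0.8, 0.8, -0.2]
grip_width: 0.0382
clock 24.7 pos [0.5279 0.197  0.0184] F [-0.8  0.8 -0.2] w 0.03819902899981264 q [ -15.   41.  -13.  107.   15.   33. -136.]
toolR
 [[ 0.002 -0.135 -0.991]
 [ 0.001 -0.991  0.135]
 [-1.    -0.001 -0.002]]
ROW [-0.0014 -0.002   0.0014] [  0.5  -0.2 -38.2] rows 0.6105062922438317 0.015197175277202499
```

View pics/s15.png

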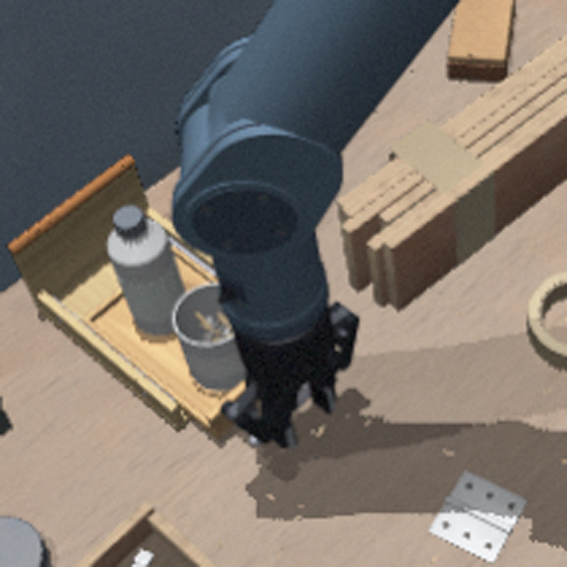

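```bash
python3 -m handwheel '[[[0,0,0,0,0,-3,0.45],[0,0,0,0,0,-6,0.45],[0,0,0,0,0,-9,0.45],[0,0,0,0,0,-12,0.45],[0,0,0,0,0,-15,0.45],[0,0,0,0,0,-18,0.45],[0,0,0,0,0,-20,0.45],[0,0,0,0,0,-22,0.45],[0,0,0,0,0,-24,0.45],[0,0,0,0,0,-25,0.45]]]'
python3 - <<'E'
from h import *
ex=np.array([.991,-.1336]);ey=np.array([.1336,.991]);c=np.array([.588,.189])
plan(np.r_[c-.0225*ex,.018],82.3)
p=imaging.camera_params('wrist');im,d=imaging.capture('wrist');X=cloud(d,p); save('w16',im)
q=X[...,:2]-c;a=q@ex;b=q@ey;z=X[...,2]
s=(abs(b)<.05)&(z>.041)&(z<.052)&(a<.03)&(a>-.03); print('plate a',np.percentile(a[s],[5,50,95]))
X=np.load('top.npz')['X']; q=X[...,:2]-c;a=q@ex;b=q@ey;z=X[...,2]
for sgn in (1,-1):
  s=(sgn*b>.06)&(sgn*b<.075)&(z>.028)&(z<.04)&(a>0); print('caddy side a range',np.percentile(a[s],[1,99]))
s=(abs(b)<.07)&(z>.09)&(z<.11)&(a>.15); print('board',np.percentile(a[s],[2,50,98]))
im,d=imaging.capture('scene'); save('s16',im[120:330,70:280],2.7)
E
```

```text
clock: 26.0
ee_pos: [0.5536, 0.1934, 0.0186]
tcp_rot: [-151.5, 89.8, 20.7]
wrist_force: [-1.6, 0.1, -1.2]
grip_width: 0.0383
clock 26.0 pos [0.5536 0.1934 0.0186] F [-1.6  0.1 -1.2] w 0.03825305067756636 q [ -14.   42.  -13.  104.   15.   35. -134.]
toolR
 [[ 0.003 -0.136 -0.991]
 [ 0.001 -0.991  0.136]
 [-1.    -0.002 -0.003]]
ROW [-0.0018 -0.003   0.0016] [  0.6  -0.2 -12.2] rows 0.19549560671994953 0.02082258565517109
plate a [-0.02559976  0.02063866  0.02446912]
caddy side a range [0.03005837 0.2199862 ]
caddy side a range [0.02840328 0.22099701]
board [0.21643106 0.22056973 0.2287028 ]
```

View pics/s16.png

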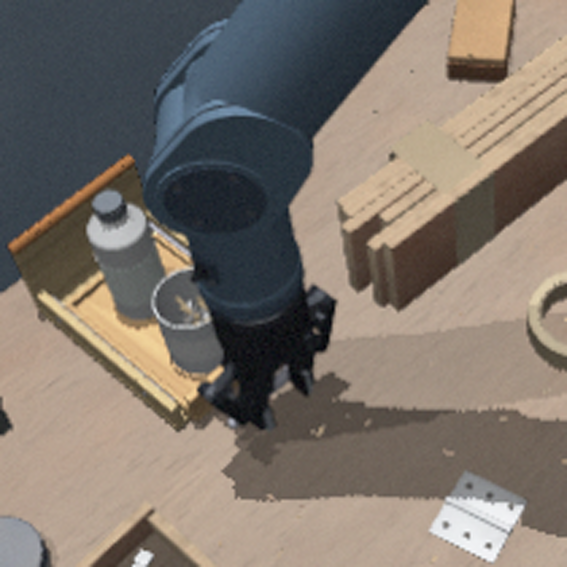

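About 20 mm remain (the caddy front edge implies 0.127 m of initial pull-out). I push gently and watch the force.

```bash
python3 -m handwheel '[[[0,-0.002,0,0,0,-2,0.45],[0,-0.002,0,0,0,-4,0.45],[0,-0.002,0,0,0,-6,0.45],[0,-0.002,0,0,0,-8,0.45],[0,-0.002,0,0,0,-10,0.45],[0,-0.002,0,0,0,-12,0.45],[0,-0.002,0,0,0,-13,0.45],[0,-0.002,0,0,0,-14,0.45],[0,-0.002,0,0,0,-15,0.45],[0,-0.002,0,0,0,-16,0.45]]]'
python3 -m handwheel '[[[0,0,0,0,0,-1,0.45],[0,0,0,0,0,-2,0.45],[0,0,0,0,0,-3,0.45]]]'
```

```text
clock: 27.35
ee_pos: [0.5696, 0.1912, 0.0187]
tcp_rot: [-126.7, 89.9, 45.5]
wrist_force: [-1.2, 0.4, -0.3]
grip_width: 0.0382
clock: 27.72
ee_pos: [0.5726, 0.1908, 0.0187]
tcp_rot: [-127.1, 89.9, 45.1]
wrist_force: [-1.2, 0.5, -0.6]
grip_width: 0.0384
```

```bash
for i in 1; do python3 -m handwheel '[[[0,0,0,0,0,-1,0.45],[0,0,0,0,0,-1.8,0.45],[0,0,0,0,0,-2.5,0.45]]]'; done
python3 -m handwheel '[[[0,0,0,0,0,-1,0.45],[0,0,0,0,0,-1.8,0.45],[0,0,0,0,0,-2.5,0.45]]]'
```

```text
clock: 28.1
ee_pos: [0.5734, 0.1907, 0.0185]
tcp_rot: [-24.8, 89.9, 147.4]
wrist_force: [-7.8, 0.7, 4.7]
grip_width: 0.0383
clock: 28.48
ee_pos: [0.5734, 0.1907, 0.0184]
tcp_rot: [5.5, 89.7, 177.8]
wrist_force: [-10.5, 0.9, 7.1]
grip_width: 0.0384
```

The tray is at its stop: force is up to 10 N and position is frozen, and the 0.127 m travelled matches. Back off.

```bash
python3 -m handwheel '[[[0,0,0,0,0,3,0.45],[0,0,0,0,0,8,0.45],[0,0,0,0,0,16,0.45],[0,0,0,0,0,30,0.45],[0,0,0,0,0,45,0.45],[0,0,0,0,0,50,0.45],[0,0,0,-40,0,60,0.45],[0,0,0,-90,0,80,0.45],[0,0,0,-140,0,110,0.45],[0,0,0,-190,0,130,0.45],[0,0,0,-200,0,140,0.45],[0,0,0,-200,0,140,0.45]]]'
python3 - <<'E'
from h import *
ex=np.array([.991,-.1336]);ey=np.array([.1336,.991]);c=np.array([.588,.189])+.127*ex
for n in ['wrist','scene','top']:
    p=imaging.camera_params(n);im,d=imaging.capture(n);X=cloud(d,p)
    q=X[...,:2]-c;a=q@ex;b=q@ey;z=X[...,2]
    for nm,s in [('pot',(a<-.0)&(a>-.08)&(abs(b)<.05)&(z>.084)&(z<.1)),('cap',(a>-.01)&(a<.07)&(abs(b)<.05)&(z>.148)&(z<.17)),('plate',(a<-.075)&(a>-.11)&(abs(b)<.045)&(z>.041)&(z<.052)),('bar',(a<-.113)&(a>-.145)&(abs(b)<.06)&(z>.026)&(z<.045))]:
        if s.sum()>5: print(n,nm,s.sum(),[np.round(np.percentile(v[s],[3,50,97]),4) for v in (a,b,z)])
    save('end_'+n,im)
    for t in ['masking_roll','sanding_block','hinge_b']:
        for r in imaging.cut_out(t,n)[:1]: print(n,t,round(r['score'],2),np.round(np.nanmedian(X[r['pixels']],0),3))
print(arm.get_obs()['ee_pos'],arm.get_obs()['clock'])
E
```

```text
clock: 29.98
ee_pos: [0.4358, 0.2096, 0.2195]
tcp_rot: [3.7, 89.7, 176.0]
wrist_force: [-1.4, 0.7, 0.1]
grip_width: 0.0387
wrist bar 499 [array([-0.1306, -0.1294, -0.1279]), array([-0.0408,  0.0003,  0.0415]), array([0.0295, 0.0329, 0.0352])]
wrist masking_roll 0.97 [ 0.386 -0.014  0.022]
wrist sanding_block 0.41 [0.586 0.191 0.033]
wrist hinge_b 0.86 [0.365 0.185 0.002]
scene pot 160 [array([-0.074 , -0.0445, -0.0111]), array([-0.0294,  0.0014,  0.0325]), array([0.0846, 0.0893, 0.0937])]
scene cap 107 [array([0.0304, 0.0394, 0.051 ]), array([-0.0074,  0.0049,  0.0155]), array([0.1483, 0.1574, 0.161 ])]
scene plate 125 [array([-0.093 , -0.0887, -0.084 ]), array([-0.0414,  0.0022,  0.0421]), array([0.0417, 0.045 , 0.0482])]
scene bar 177 [array([-0.1322, -0.1278, -0.1156]), array([-0.0322,  0.0086,  0.0439]), array([0.0286, 0.0346, 0.0383])]
scene masking_roll 0.62 [ 0.383 -0.014  0.022]
scene sanding_block 0.7 [ 0.65  -0.271  0.033]
scene hinge_b 0.65 [0.362 0.186 0.003]
top pot 114 [array([-0.0715, -0.0369, -0.0089]), array([-0.0329,  0.0015,  0.0299]), array([0.0844, 0.09  , 0.0932])]
top cap 101 [array([0.0307, 0.0409, 0.0528]), array([-0.012 , -0.002 ,  0.0096]), array([0.1494, 0.1574, 0.1605])]
top plate 103 [array([-0.0914, -0.0876, -0.0831]), array([-0.041 , -0.0009,  0.0401]), array([0.0413, 0.0445, 0.0476])]
top bar 160 [array([-0.1316, -0.1267, -0.1145]), array([-0.0428, -0.002 ,  0.0405]), array([0.0296, 0.0341, 0.0372])]
top masking_roll 0.81 [ 0.385 -0.023  0.024]
top sanding_block 0.83 [ 0.653 -0.289  0.033]
top hinge_b 0.62 [0.362 0.181 0.002]
[0.4359101  0.20950012 0.21909841] 30.575
```

View pics/end_scene.png

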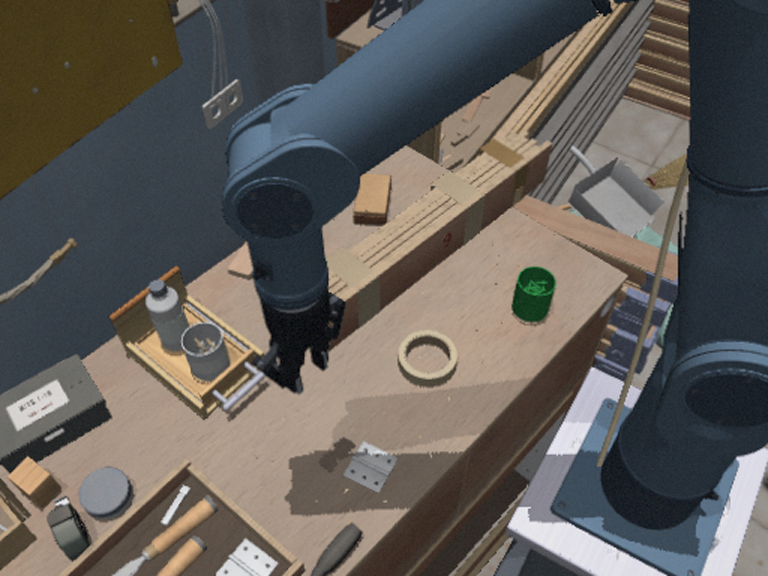

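View pics/end_wrist.png

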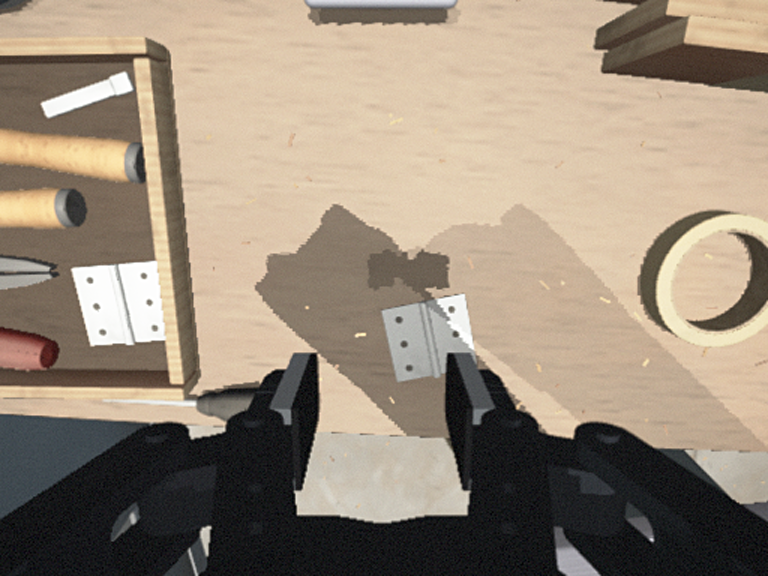

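View pics/end_top.png

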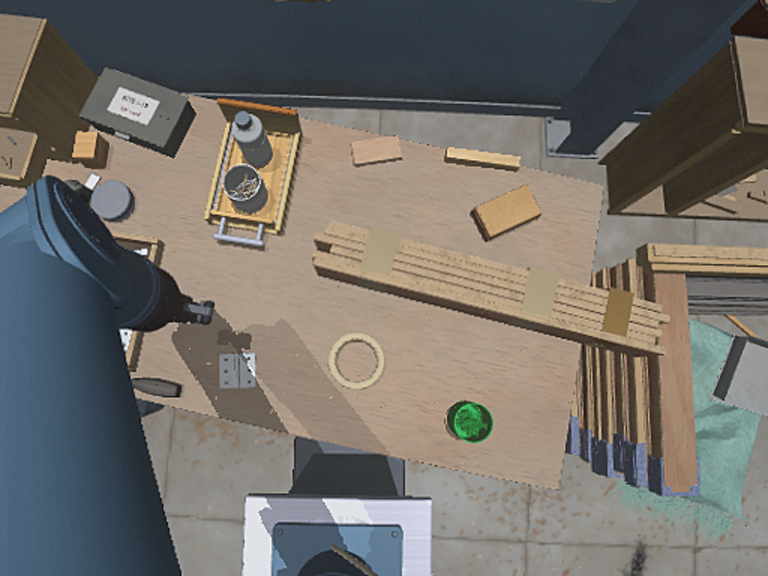

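```bash
python3 -c "
from rig import sign_off
print(sign_off())"
```

```text
the job is handed in; nothing more can be done
None
```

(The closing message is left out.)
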